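Put up the tea-corner shelf and set the tea things out

ROBOT

A 7-joint arm with a two-finger parallel gripper is mounted at the origin on the work surface. World frame = base frame: x ahead of the robot, y to its left, z up, the work surface at z = 0. Lengths are in m, angles in rad, forces in N, time in s.
With the tool pointing down it reaches from about 0.425 to 0.875 m from the base axis. Payload 8.4 kg.
Tool frame: the origin (TCP) lies midway between the tips of the shut fingers; the grasp point (between the pads) lies 19 mm behind it; y points along the fingers, z is the direction in which the jaws open and shut, and the axes are right-handed (so a half turn about y gives the same grasp; the last joint's range is limited). The gripper opens to 85 mm and grips with 20 to 120 N. Pads are 22 mm wide; open, the fingers measure 114 mm over their backs; the gripper's body (76 mm by 85 mm) begins 54 mm behind the grasp point. The pads swing forward as they close: fully open they stand 13 mm farther back than shut.
Start: joints at [1.165, 0.333, 0.04, 1.465, -0.013, 1.343, -0.059], TCP at [0.196, -0.62, 0.231] pointing down, gripper open.
Joint ranges: [-2.58, 2.58], [-0.38, 2.09], [-1.3, 1.39], [0.25, 2.4], [-1.5, 4.64], [0.08, 2.09], [-2.65, 2.65]. Speed limits (rad/s): [2.22, 2.22, 2.79, 2.79, 3.14, 3.14, 3.14].

INTERFACE

Orientations are given as a unit quaternion [w, x, y, z].
In Python, from bench import monitor, eyes, job gives the robot as it stands. The module is installed in compiled form; this text tells all that it offers.
- The arm moves only by the tool play_rows, never from a script. Its argument "deltas" is a list of rows, each a list of 5 numbers: the opening in per cent of the stroke, from 0 (shut) to 100 (fully open), then the shift along the tool's x, y, z in cm, then the turn about the tool's y in degrees. A call has 1 to 8 rows; each row is the pose to reach, as a shift and turn from the pose commanded when the call began, along the tool's axes at that moment; what a row does not reach only later rows make up. A row lasts 1/8 s, in which the tool goes at most 62.5 mm and 10.7 degrees, less where a joint would pass 70% of its speed; a pose out of reach is approached as far as the arm can. A call with a gripper value outside its range is refused whole. The fingers move at their own pace and stop on an object; the grip force is fixed at half the most. Time passes only in rows, so rows that repeat a pose let the fingers close. It gives the time, the measured TCP pose, the force and the opening at its end, in the units of the state.
- monitor.sense(): the state, without advancing time (a new reading comes with each control period).
- eyes.capture(name): name is "scene" or "top" or "wrist"; returns (picture, depth): 480x640x3 uint8, red, green, blue; 480x640 float32, m along the optical axis (not along the pixel's ray), 0 where there is no reading.
- eyes.camera_params(name): a dict with "vertical_fov" (degrees; the focal length in pixels is half the picture's height over the tangent of half this angle, whatever the lens; pixels are square), "cx", "cy" (the principal point, pixels), "view" (4x4, takes a point from world to camera coordinates). Camera axes: x right, y up, looking along -z (the intrinsics and any distortion apply to the point x, -y, -z); pixel columns grow to the right and rows downward; lengths in m; the calibration is good to about 2 mm. A picture is of the moment at which its call begins: read the wrist's pose just before it. camera_params takes no time and is no camera call; for the wrist camera it gives the pose at the moment of the call.
- job.hand_in(): hands the job in, once; it reports no verdict.
The state is a dict: "clock": time; "q": joint angles; "joint_vel": joint speeds; "joint_efforts": joint torques, N m; "tcp_pos": TCP position; "tcp_rot": TCP orientation; "force": force on the tool from outside, world axes, zero at the start; "wrist_torque": the same for the moment, N m; "width": opening from 0.0 (shut) to 1.0 (fully open).
Only numpy, scipy, OpenCV 4.12 (cv2) and the standard library are available. Lean on these libraries where they do the work, as an engineer would, in place of code of your own. Each camera call takes 0.05 s, during which the arm holds its last target.

TASK

Put up the little shelf: hook one arm into the top row of slots of each upright and press it down until it is fully home, then lay the board level across both arms, and then stand the tea carton upright on the middle of the board. Of the tea things that are there, stand the green tumbler to the left of the square tea caddy (as the robot sees it), the sugar box in front of it on the robot's side with its long side along the caddy's front, and the round tin to its right, each upright on the counter with about 4 cm of clear gap to the caddy and in line with the middle of that side. Leave the plant, the flask and the spoon pot where they are.

Things in the scene. Friction and masses are not known exactly. Their poses are not given: they have to be found in the camera images.
- stand: Grey steel stand, fixed: two slotted uprights of 5 mm sheet, 70 mm wide, 170 tall, centred at y = +85 and -85, open between them (base plate 12 thick, behind the faces). Origin: on the counter midway, under the FRONT faces, which look to -x (robot); x through the sheet, y left, z up. Each upright: 3 rows of 2 slots at 15 mm either side of its middle, 17 wide, 26 tall, lower edges z = 32, 77, 122.
- slots_left (a point): Point on the left (+y) upright's front face, (0, 85, 122) mm in the stand's frame, axes as the stand's: midway between the two TOP slots, level with their lower edges. Tabs enter (3 mm spare above and below) with the arm level, its underside 101 mm over the counter; then pressed down 15 mm the necks rest on the slots' lower edges: underside at 86, tabs point level with this point and 1 to 6 mm behind it (+x).
- slots_right (a point): The same point on the right (-y) upright, (0, -85, 122) mm in the stand's frame. The hooks leave 1.5 mm play behind the sheet, so an arm let go droops by up to 0.08 rad at its free end.
- bracket_a: One of two identical grey steel shelf arms: box section 130 long, 40 wide (grip here from above), 46 tall, standing on its underside, 0.35 kg. Origin: middle of the underside; x to the hook end, z up. End plate 50 wide, face at x = +65. Lip at the free end, x = -65 to -59, up to z = 56; flat top z = 46. Two tabs on the end plate: see its tabs point. Either arm fits either upright.
- bracket_b: The other shelf arm, identical to bracket_a in size, origin and axes.
- bracket_a_tabs (a point): Point between bracket_a's two hook tabs, under their necks: (68, 0, 36) mm in the arm's frame, axes as the arm's. The tabs are centred at y = +15 and -15, each 10 wide: a neck 6.5 long (x 65 to 71.5), z 36 to 44, then a hook 6 thick (to x = 77.5) hanging from z = 44 to z = 24.
- bracket_b_tabs (a point): The same point on bracket_b.
- board: Plywood shelf board 60 mm wide (its x), 260 long (its y), 14 thick, 0.2 kg, flat on the counter. Origin: middle of its underside, z up. On the arms its underside is about 132 mm over the counter (a few mm less with droop) and its middle about 64 mm in front of the uprights' faces; anywhere between faces and lips will do.
- carton: Cardboard tea carton, a box 50 (its x) by 64 (its y) by 80 tall, 0.12 kg, upright. Origin: middle of its underside, z up.
- tumbler: Squat green glass tumbler, round, straight-sided, 66 mm in diameter, 46 tall, open top, wall 4, 0.18 kg. Origin: centre of its foot, z up. May be absent.
- sugarbox: Small open plywood box of sugar sachets, 58 wide (its x) by 80 long (its y) by 42 tall, 0.2 kg. Origin: middle of its underside, z up. May be absent.
- tin: Round closed steel tea tin, 66 mm in diameter at its lid, 40 tall, with a small black knob (14 wide, to 50 mm high) on the lid, 0.22 kg. Origin: centre of its foot, z up. May be absent.
- caddy: Heavy low square tea caddy of dark metal with a bright lid, 80 by 80 (lid 83 by 83), 48 tall, does not move. Origin: middle of its underside; its front face looks along its own -x, roughly to the robot; its y points to its left side as seen from the robot, z up.
- plant: Small potted plant, bystander, pot 84 mm wide, 140 tall. Origin: centre of the foot.
- flask: Steel vacuum flask, bystander, 80 mm wide, 200 tall. Origin: centre of the foot.
- spoonpot: Blue ceramic pot with spoons, bystander, 72 mm wide, 150 tall. Origin: centre of the foot.
Not all that is in view belongs to the job. What is shaped like the bracket_a but purple or turquoise is not meant. What is shaped like the carton but yellow is not meant.

How it is judged:
On the way, in this order (a step that is already met when the one before it is completed fails the run):
1. both arms are hooked into the top rows, one on each upright, and pressed home ((((x of bracket_a_tabs in the frame of slots_left between -0.003 and 0.009 m and y of bracket_a_tabs in the frame of slots_left between -0.007 and 0.007 m and z of bracket_a_tabs in the frame of slots_left between -0.005 and 0.005 m and angle between bracket_a's own z axis and vertical below 0.12 rad and angle between the y axis of bracket_a and the y axis of stand, either way round below 0.12 rad) and (x of bracket_b_tabs in the frame of slots_right between -0.003 and 0.009 m and y of bracket_b_tabs in the frame of slots_right between -0.007 and 0.007 m and z of bracket_b_tabs in the frame of slots_right between -0.005 and 0.005 m and angle between bracket_b's own z axis and vertical below 0.12 rad and angle between the y axis of bracket_b and the y axis of stand, either way round below 0.12 rad)) or ((x of bracket_b_tabs in the frame of slots_left between -0.003 and 0.009 m and y of bracket_b_tabs in the frame of slots_left between -0.007 and 0.007 m and z of bracket_b_tabs in the frame of slots_left between -0.005 and 0.005 m and angle between bracket_b's own z axis and vertical below 0.12 rad and angle between the y axis of bracket_b and the y axis of stand, either way round below 0.12 rad) and (x of bracket_a_tabs in the frame of slots_right between -0.003 and 0.009 m and y of bracket_a_tabs in the frame of slots_right between -0.007 and 0.007 m and z of bracket_a_tabs in the frame of slots_right between -0.005 and 0.005 m and angle between bracket_a's own z axis and vertical below 0.12 rad and angle between the y axis of bracket_a and the y axis of stand, either way round below 0.12 rad)))), for 0.2 s.
2. the board lies level across both arms ((((x of bracket_a_tabs in the frame of slots_left between -0.003 and 0.009 m and y of bracket_a_tabs in the frame of slots_left between -0.007 and 0.007 m and z of bracket_a_tabs in the frame of slots_left between -0.005 and 0.005 m and angle between bracket_a's own z axis and vertical below 0.12 rad and angle between the y axis of bracket_a and the y axis of stand, either way round below 0.12 rad) and (x of bracket_b_tabs in the frame of slots_right between -0.003 and 0.009 m and y of bracket_b_tabs in the frame of slots_right between -0.007 and 0.007 m and z of bracket_b_tabs in the frame of slots_right between -0.005 and 0.005 m and angle between bracket_b's own z axis and vertical below 0.12 rad and angle between the y axis of bracket_b and the y axis of stand, either way round below 0.12 rad)) or ((x of bracket_b_tabs in the frame of slots_left between -0.003 and 0.009 m and y of bracket_b_tabs in the frame of slots_left between -0.007 and 0.007 m and z of bracket_b_tabs in the frame of slots_left between -0.005 and 0.005 m and angle between bracket_b's own z axis and vertical below 0.12 rad and angle between the y axis of bracket_b and the y axis of stand, either way round below 0.12 rad) and (x of bracket_a_tabs in the frame of slots_right between -0.003 and 0.009 m and y of bracket_a_tabs in the frame of slots_right between -0.007 and 0.007 m and z of bracket_a_tabs in the frame of slots_right between -0.005 and 0.005 m and angle between bracket_a's own z axis and vertical below 0.12 rad and angle between the y axis of bracket_a and the y axis of stand, either way round below 0.12 rad))) and x of board in the frame of stand between -0.096 and -0.028 m and y of board in the frame of stand between -0.022 and 0.022 m and z of board in the frame of stand between 0.121 and 0.142 m and angle between board's own z axis and vertical below 0.12 rad and angle between the y axis of board and the y axis of stand, either way round below 0.14 rad), for 0.2 s.
3. the carton stands upright on the middle of the board (x of board in the frame of stand between -0.096 and -0.028 m and y of board in the frame of stand between -0.022 and 0.022 m and z of board in the frame of stand between 0.121 and 0.142 m and angle between board's own z axis and vertical below 0.12 rad and angle between the y axis of board and the y axis of stand, either way round below 0.14 rad and x of carton in the frame of board between -0.025 and 0.025 m and y of carton in the frame of board between -0.03 and 0.03 m and z of carton in the frame of board between 0.008 and 0.02 m and angle between carton's own z axis and vertical below 0.15 rad), for 0.2 s.
At the end, for the whole second after the job is handed in: One arm home in each top row (5 mm in height, 7 mm sideways); board level on both, within 22 mm of centre; carton upright within 25 mm of its middle; each tea thing upright, at rest, 18 to 62 mm clear of its side of the caddy, within 25 mm of mid-side (sugar box within 0.2 rad) (all of step 3 and (((x of bracket_a_tabs in the frame of slots_left between -0.003 and 0.009 m and y of bracket_a_tabs in the frame of slots_left between -0.007 and 0.007 m and z of bracket_a_tabs in the frame of slots_left between -0.005 and 0.005 m and angle between bracket_a's own z axis and vertical below 0.12 rad and angle between the y axis of bracket_a and the y axis of stand, either way round below 0.12 rad) and (x of bracket_b_tabs in the frame of slots_right between -0.003 and 0.009 m and y of bracket_b_tabs in the frame of slots_right between -0.007 and 0.007 m and z of bracket_b_tabs in the frame of slots_right between -0.005 and 0.005 m and angle between bracket_b's own z axis and vertical below 0.12 rad and angle between the y axis of bracket_b and the y axis of stand, either way round below 0.12 rad)) or ((x of bracket_b_tabs in the frame of slots_left between -0.003 and 0.009 m and y of bracket_b_tabs in the frame of slots_left between -0.007 and 0.007 m and z of bracket_b_tabs in the frame of slots_left between -0.005 and 0.005 m and angle between bracket_b's own z axis and vertical below 0.12 rad and angle between the y axis of bracket_b and the y axis of stand, either way round below 0.12 rad) and (x of bracket_a_tabs in the frame of slots_right between -0.003 and 0.009 m and y of bracket_a_tabs in the frame of slots_right between -0.007 and 0.007 m and z of bracket_a_tabs in the frame of slots_right between -0.005 and 0.005 m and angle between bracket_a's own z axis and vertical below 0.12 rad and angle between the y axis of bracket_a and the y axis of stand, either way round below 0.12 rad))) and y of tumbler in the frame of caddy between 0.091 and 0.135 m and x of tumbler in the frame of caddy between -0.025 and 0.025 m and height (world z) of each of tumbler, sugarbox, tin below 0.008 m and angle between each of tumbler, sugarbox, tin's own z axis and vertical below 0.12 rad and linear speed of each of tumbler, sugarbox, tin, bracket_a, bracket_b, board, carton below 0.02 m/s and x of sugarbox in the frame of caddy between -0.131 and -0.087 m and y of sugarbox in the frame of caddy between -0.025 and 0.025 m and angle between the y axis of sugarbox and the y axis of caddy, either way round below 0.2 rad and y of tin in the frame of caddy between -0.135 and -0.091 m and x of tin in the frame of caddy between -0.025 and 0.025 m); the robot touches nothing.
It fails at once if the plant is moved by more than 30 mm or tipped over (distance of plant from where it was at the start of the episode above 0.03 m or angle between plant's own z axis and vertical above 0.4 rad).
It fails at once if the flask is moved by more than 30 mm or tipped over (distance of flask from where it was at the start of the episode above 0.03 m or angle between flask's own z axis and vertical above 0.4 rad).
It fails at once if the spoon pot is moved by more than 30 mm or tipped over (distance of spoonpot from where it was at the start of the episode above 0.03 m or angle between spoonpot's own z axis and vertical above 0.4 rad).
Of tumbler, sugarbox, tin only 2 to 3 are there at a start; the rules pass over those that are not, and their reading is None.
At some moment in a run one of tumbler, sugarbox, tin may be knocked a few centimetres aside while the robot is not near it.
It also fails if it takes over 210 s, if anything falls off the work surface, if the arm or the gripper's body presses on something with over 40 N, if the wrist force passes 120 N, or if a joint passes its speed limit or range.

## Working session

There is one attempt and no reset: what is moved stays moved. The work goes in short steps, Python scripts to look and compute and a tool call to move; the robot and the scene stay as the last step left them, time stands still between calls to the robot, and variables do not carry over. Pictures are saved under pics/ and viewed, and the job is handed in when it is done.

Besides the shell and the picture viewer there is one more tool, called after "Call:" by a JSON object that holds its "name" and its "arguments". play_rows: Moves the arm, as the interface text tells. Its arguments: {"type":"object","properties":{"deltas":{"type":"array"}},"required":["deltas"]}

```bash
mkdir -p pics
python3 - <<'E'
from bench import monitor, eyes, job
import cv2
print(monitor.sense())
for n in ("scene","top","wrist"):
    p,d=eyes.capture(n); cv2.imwrite(f"pics/{n}0.png",p[:,:,::-1]); 
    import numpy as np; np.save(f"pics/{n}0.npy",d)
    c=eyes.camera_params(n); print(n,c)
E
```

```text
{'clock': 0.0, 'q': array([ 1.16480303,  0.33389052,  0.03985648,  1.46627867, -0.01343082,
        1.34333251, -0.058476  ]), 'joint_vel': array([-0.0012248 ,  0.00042557, -0.00039983, -0.00164397,  0.00170771,
       -0.00138927, -0.00042685]), 'joint_efforts': array([ 1.58561938e-04, -6.58544755e+01,  1.36565778e+00, -4.05559874e+01,
        1.67240587e-02,  1.27647715e-02,  4.69592987e-05]), 'tcp_pos': array([ 0.19615174, -0.61920164,  0.23043059]), 'tcp_rot': array([ 0.10793363, -0.10816338,  0.69937223, -0.69823312]), 'force': array([-0.28736524,  0.24588097,  0.62033116]), 'wrist_torque': array([0.0288143 , 0.00315246, 0.02180006]), 'width': 1.003656539191312}
scene {'vertical_fov': 44.06726999236683, 'cx': 325.7251059801047, 'cy': 237.61869901824622, 'view': array([[ 0.28632952,  0.95812734, -0.00272112, -0.14526338],
       [-0.74545094,  0.22455509,  0.62759694,  0.3287299 ],
       [ 0.60192882, -0.17767107,  0.77853367, -1.63367494],
       [ 0.        ,  0.        ,  0.        ,  1.        ]])}
top {'vertical_fov': 47.29152123897173, 'cx': 317.7018126332431, 'cy': 232.02689632361384, 'view': array([[ 0.02766193, -0.99900353,  0.03502524, -0.04915635],
       [ 0.98982607,  0.0322663 ,  0.13857576, -0.54598763],
       [-0.13956781,  0.03083562,  0.98973228, -1.14194174],
       [ 0.        ,  0.        ,  0.        ,  1.        ]])}
wrist {'vertical_fov': 70.14373680856164, 'cx': 315.353739742803, 'cy': 241.90967724248657, 'view': array([[ 0.30295408, -0.95300431, -0.00126693, -0.65013148],
       [ 0.92052922,  0.29297403, -0.25844182,  0.0348737 ],
       [ 0.24666735,  0.07712975,  0.96602599, -0.37839411],
       [ 0.        ,  0.        ,  0.        ,  1.        ]])}
```

View pics/scene0.png

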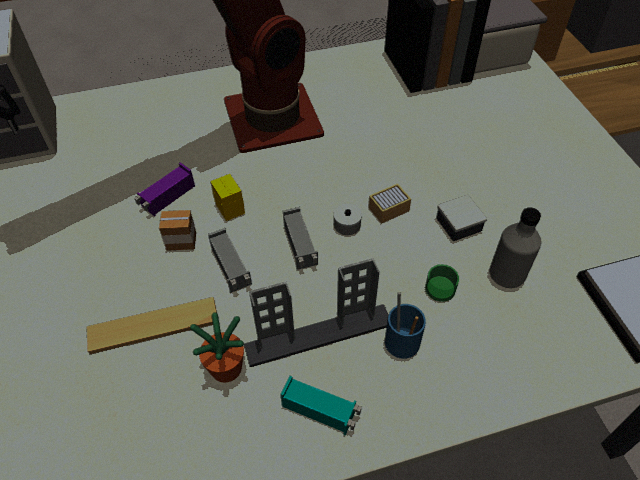

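View pics/top0.png

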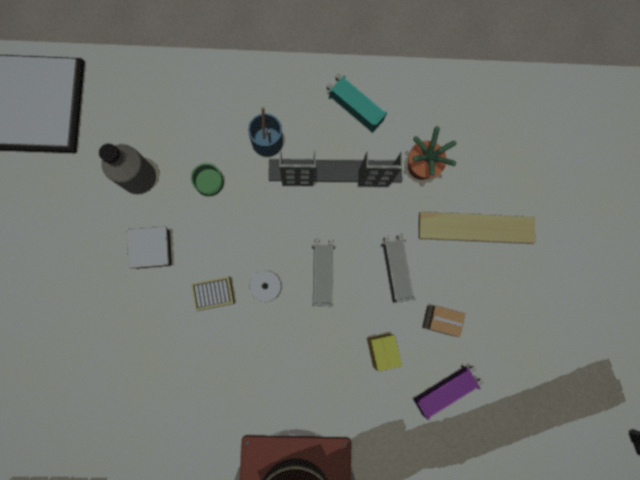

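View pics/wrist0.png

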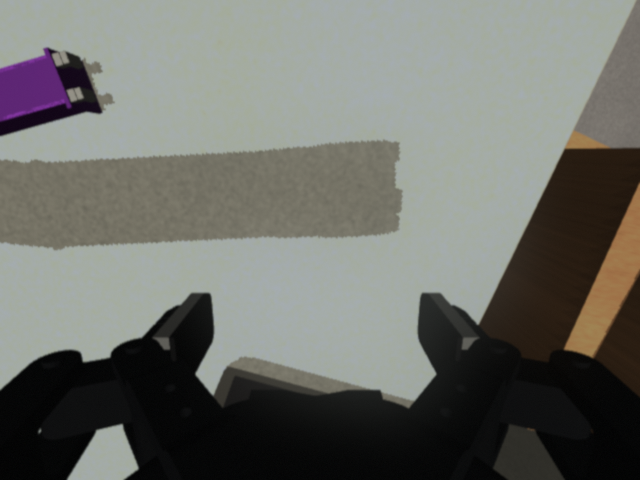

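The scene view shows two grey arms (300,237) and (229,258), the purple (165,190) and turquoise (320,403) decoys, and the yellow decoy carton (227,197) beside the orange tea carton (178,230). It also shows the board (150,325), the stand (317,310), tin (347,220), sugar box (389,203), caddy (461,217) and tumbler (442,282). I'll deproject the depth next.

```bash
cat > h.py <<'E'
from bench import monitor, eyes, job
import cv2, numpy as np
def cloud(n,d,c=None):
    c=c or eyes.camera_params(n)
    f=240/np.tan(np.radians(c["vertical_fov"]/2))
    v,u=np.mgrid[0:480,0:640]
    P=np.stack([(u-c["cx"])/f*d,-(v-c["cy"])/f*d,-d],-1)
    V=np.linalg.inv(c["view"])
    W=P@V[:3,:3].T+V[:3,3]; W[d<=0]=np.nan
    return W
def proj(n,X,c=None):
    c=c or eyes.camera_params(n); f=240/np.tan(np.radians(c["vertical_fov"]/2))
    q=np.asarray(X)@c["view"][:3,:3].T+c["view"][:3,3]
    return np.stack([c["cx"]+f*q[...,0]/-q[...,2], c["cy"]+f*q[...,1]/q[...,2]],-1)
def pt(n,u,v,z,c=None):
    "pixel onto plane z"
    c=c or eyes.camera_params(n); f=240/np.tan(np.radians(c["vertical_fov"]/2))
    V=np.linalg.inv(c["view"]); r=V[:3,:3]@np.array([(u-c["cx"])/f,-(v-c["cy"])/f,-1]); o=V[:3,3]
    return o+r*(z-o[2])/r[2]
E
python3 - <<'E'
from h import *
for n in ("scene","top"):
    d=np.load(f"pics/{n}0.npy"); W=cloud(n,d)
    z=W[...,2]; print(n,"valid",np.isfinite(z).mean())
    for (u,v) in ([(100,100),(500,150),(450,400),(120,400),(330,180),(560,200)] if n=="scene" else [(60,220),(560,120),(300,220),(560,420),(150,400),(300,60),(450,100)]):
        print((u,v),np.round(W[v,u],4))
    # blobs over 15 mm
    m=((z>0.012)&(W[...,0]>0.25)&(W[...,0]<1.0)&(np.abs(W[...,1])<0.6)).astype(np.uint8)
    k,lab,st,ce=cv2.connectedComponentsWithStats(m)
    for i in range(1,k):
        if st[i,4]<150: continue
        Q=W[lab==i]; zm=np.nanpercentile(Q[:,2],95)
        T=Q[Q[:,2]>zm-0.008]
        r=cv2.minAreaRect((T[:,:2]*1000).astype(np.float32))
        print(np.round(ce[i]),st[i,4],"ztop",round(float(zm),4),"rect c",np.round(r[0],1),"size",np.round(r[1],1),"ang",round(r[2],1))
E
```

```text
scene valid 0.99599609375
(100, 100) [-0.215  -0.4516  0.0036]
(500, 150) [ 2.954e-01  5.394e-01 -5.000e-04]
(450, 400) [8.917e-01 1.301e-01 1.000e-04]
(120, 400) [ 7.123e-01 -4.674e-01  1.000e-04]
(330, 180) [ 0.2711  0.0818 -0.001 ]
(560, 200) [ 0.4959  0.5988 -0.003 ]
[227. 195.] 1005 ztop 0.0844 rect c [ 295.9 -176.9] size [69.1 51.5] ang 13.6
[389. 201.] 997 ztop 0.0459 rect c [405.2 186.7] size [66.1 83.2] ang 11.7
[460. 216.] 1450 ztop 0.0524 rect c [499.8 325.4] size [86.8 85.9] ang 6.9
[151. 204.] 206 ztop 0.0503 rect c [ 259.7 -352.5] size [19.1 38. ] ang 9.4
[347. 218.] 689 ztop 0.0459 rect c [426.1  75.3] size [64.2 66.3] ang 70.3
[299. 237.] 1201 ztop 0.0531 rect c [457.4 -48.9] size [147.2  48.3] ang 2.5
[517. 249.] 2599 ztop 0.2006 rect c [659.9 369.4] size [35.  38.5] ang 25.7
[177. 228.] 1208 ztop 0.0844 rect c [ 364.2 -302.9] size [64.4 55.5] ang 77.4
[229. 259.] 1271 ztop 0.0528 rect c [ 471.5 -210.6] size [147.1  49.8] ang 12.4
[270. 324.] 12633 ztop 0.1576 rect c [673.6 -53.6] size [274.3  74.7] ang 81.3
[617. 300.] 3114 ztop 0.0358 rect c [812.  557.5] size [ 83
[... 920 characters left out ...]
 ang 47.4
[477. 228.] 2621 ztop 0.0185 rect c [ 572.3 -387.3] size [259.8  60.7] ang 89.4
[148. 248.] 1675 ztop 0.0513 rect c [502.4 327. ] size [83.3 83.9] ang 6.8
[398. 270.] 1382 ztop 0.051 rect c [ 474.1 -207.1] size [141.4  49. ] ang 10.6
[323. 274.] 1255 ztop 0.0518 rect c [459.4 -47. ] size [139.8  49.1] ang 1.4
[265. 286.] 754 ztop 0.0456 rect c [428.3  75.7] size [63.4 63.3] ang 2.3
[212. 293.] 1095 ztop 0.0446 rect c [409.1 187.4] size [58.  80.6] ang 12.7
[444. 321.] 957 ztop 0.0837 rect c [ 365.5 -301.9] size [64.7 50.3] ang 76.2
[384. 352.] 955 ztop 0.0834 rect c [ 298.4 -176.3] size [64.1 50.2] ang 13.8
[465. 372.] 182 ztop 0.0498 rect c [ 259.4 -349. ] size [20.6 42.3] ang 7.7
```

Run:
```python
from h import *
for n,crop,s in (("top",(255,80,470,200),3.5),("scene",(235,240,400,370),4.5)):
    p=cv2.imread(f"pics/{n}0.png"); x0,y0,x1,y1=crop
    c=cv2.resize(p[y0:y1,x0:x1],None,fx=s,fy=s,interpolation=cv2.INTER_CUBIC); c=np.clip(c.astype(float)*1.6,0,255).astype(np.uint8); cv2.imwrite(f"pics/{n}_stand.png",c)
for n in ("scene","top"):
    W=cloud(n,np.load(f"pics/{n}0.npy")).reshape(-1,3)
    for lo,hi in ((-0.02,0.06),(-0.2,-0.12)):
        m=(W[:,2]>0.03)&(W[:,2]<0.16)&(W[:,0]>0.63)&(W[:,0]<0.71)&(W[:,1]>lo-.0)&(W[:,1]<hi)
        Q=W[m]; 
        if len(Q)<20: print(n,len(Q)); continue
        print(n,len(Q),"y",np.percentile(Q[:,1],[1,99]).round(4),"x",np.percentile(Q[:,0],[5,25,50,75,95]).round(4))
s=monitor.sense()
from scipy.spatial.transform import Rotation as R
q=s["tcp_rot"]; print(R.from_quat([q[1],q[2],q[3],q[0]]).as_matrix().round(3))
V=np.linalg.inv(eyes.camera_params("wrist")["view"]); print(V.round(3), s["tcp_pos"])
```

```text
scene 1223 y [-0.0199  0.0499] x [0.6532 0.6557 0.657  0.6699 0.6844]
scene 1166 y [-0.1899 -0.1207] x [0.6578 0.6598 0.6609 0.6624 0.6885]
top 496 y [-0.0189  0.0496] x [0.6537 0.6545 0.6552 0.6562 0.6599]
top 536 y [-0.1887 -0.1215] x [0.6581 0.6588 0.6596 0.6609 0.6844]
[[-0.953 -0.     0.302]
 [-0.302  0.001 -0.953]
 [ 0.    -1.    -0.001]]
[[ 0.303  0.921  0.247  0.258]
 [-0.953  0.293  0.077 -0.601]
 [-0.001 -0.258  0.966  0.374]
 [ 0.     0.     0.     1.   ]] [ 0.19614802 -0.61933415  0.23062442]
```

View pics/top_stand.png

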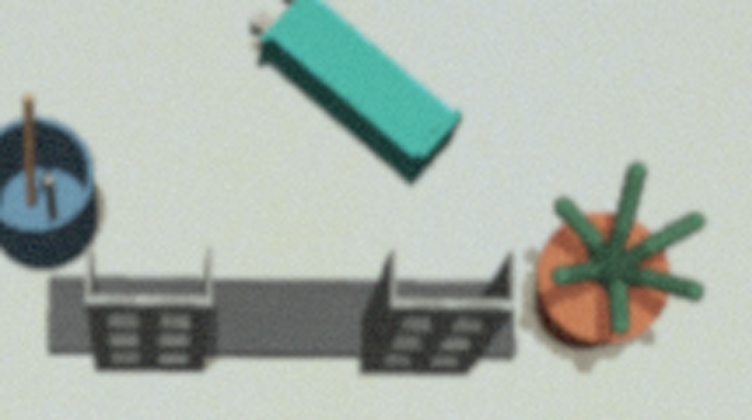

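View pics/scene_stand.png

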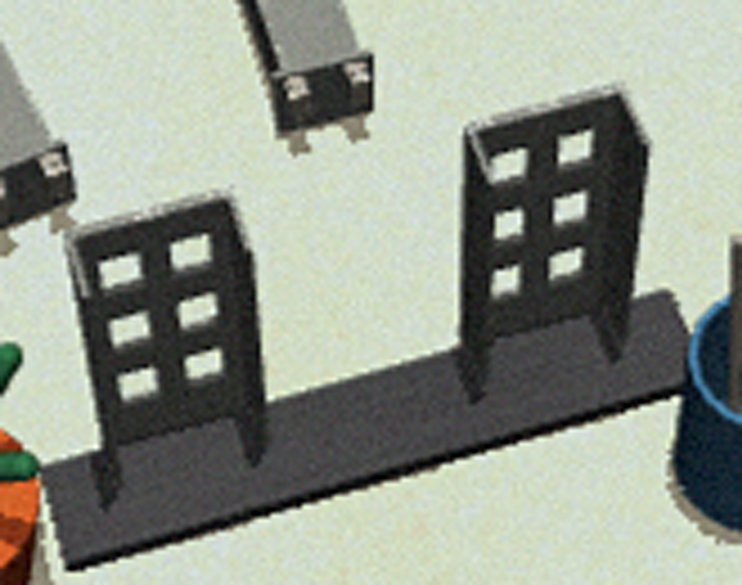

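Run:
```python
from h import *
for n in ("scene","top"):
    W=cloud(n,np.load(f"pics/{n}0.npy")).reshape(-1,3)
    A=[]
    for lo,hi in ((-0.06,0.10),(-0.225,-0.10)):
        m=(W[:,2]>0.05)&(W[:,2]<0.16)&(W[:,0]>0.645)&(W[:,0]<0.666)&(W[:,1]>lo)&(W[:,1]<hi)
        Q=W[m]; print(n,len(Q),"y",np.percentile(Q[:,1],[0,.5,2,98,99.5,100]).round(4)); A.append(Q)
    Q=np.concatenate(A); 
    for _ in range(5):
        k=np.polyfit(Q[:,1],Q[:,0],1); r=Q[:,0]-np.polyval(k,Q[:,1]); Q=Q[np.abs(r)<2.5*np.median(np.abs(r))+1e-4]
    print(k,"x at y=-.07",np.polyval(k,-.07), "yaw deg",-np.degrees(np.arctan(k[0])), r.std())
    Z=W[(W[:,2]>0.162)&(W[:,0]>.64)&(W[:,0]<.7)&(W[:,1]>-.2)&(W[:,1]<.09)]
    for lo,hi in ((-0.06,0.10),(-0.215,-0.10)):
        q=Z[(Z[:,1]>lo)&(Z[:,1]<hi)]; print("top z",np.percentile(q[:,2],[50,95]), "y",q[:,1].min(),q[:,1].max())
```

```text
scene 789 y [-0.0215 -0.0206 -0.0203  0.0476  0.0479  0.0485]
scene 812 y [-0.1902 -0.19   -0.1845 -0.123  -0.1227 -0.1226]
[-0.02472279  0.65685941] x at y=-.07 0.6585900009986055 yaw deg 1.4162230260471522 0.0009035983726899618
top z [0.16972489 0.17371996] y -0.020602327633206297 0.05069554282883856
top z [0.16984712 0.17338777] y -0.19006853921172606 -0.1194368300569628
top 399 y [-0.0194 -0.019  -0.0183  0.049   0.0498  0.0502]
top 434 y [-0.1892 -0.1888 -0.188  -0.1193 -0.119  -0.1188]
[-0.02478248  0.65532472] x at y=-.07 0.6570594975433464 yaw deg 1.419640783958855 0.00044425725278567833
top z [0.16938249 0.17317243] y -0.018152131820048385 0.05123138236470868
top z [0.17009877 0.17303845] y -0.18831781206483994 -0.11869681747094185
```

```bash
cat >> h.py <<'E'
from scipy.spatial.transform import Rotation as R
def rot():
    q=monitor.sense()["tcp_rot"]; return R.from_quat([q[1],q[2],q[3],q[0]]).as_matrix()
def go(x,y,z,psi):
    "print shift (cm) in tool axes and turn (deg) to reach TCP xyz with tool -x at yaw psi deg"
    s=monitor.sense(); M=rot(); d=M.T@(np.array([x,y,z])-s["tcp_pos"])*100
    cur=np.degrees(np.arctan2(-M[1,0],-M[0,0])); t=(cur-psi+180)%360-180
    print("t",round(s["clock"],2),"at",s["tcp_pos"].round(4),"psi",round(cur,2),"F",s["force"].round(2),"w",round(s["width"],3),"-> shift",d.round(2),"turn",round(t,2))
def st():
    s=monitor.sense(); M=rot(); print("t",round(s["clock"],2),"tcp",s["tcp_pos"].round(4),"psi",round(float(np.degrees(np.arctan2(-M[1,0],-M[0,0]))),2),"tilt",M[:,1].round(4),"F",s["force"].round(2),"T",s["wrist_torque"].round(2),"w",round(s["width"],3),"q",s["q"].round(2))
def snap(n,tag,crop=None,s=1,gain=1.3):
    c=eyes.camera_params(n); p,d=eyes.capture(n); np.savez(f"pics/{tag}.npz",d=d,view=c["view"]); 
    im=p[:,:,::-1]; cv2.imwrite(f"pics/{tag}_full.png",im)
    if crop: x0,y0,x1,y1=crop; im=im[y0:y1,x0:x1]
    im=cv2.resize(im,None,fx=s,fy=s,interpolation=cv2.INTER_CUBIC); cv2.imwrite(f"pics/{tag}.png",np.clip(im.astype(float)*gain,0,255).astype(np.uint8))
    return p,d,c
E
python3 -c "
from h import *
go(0.452,-0.048,0.16,1.4)"
```

```text
t 0.15 at [ 0.1961 -0.6193  0.2306] psi 17.57 F [ 0.95 -0.47 -0.02] w 0.999 -> shift [-41.64   7.12 -46.73] turn 16.17
```

Call:
{"name": "play_rows", "arguments": {"deltas": [[100,-20.8,3,-23.4,8],[100,-41.6,7,-46.7,16],[100,-41.6,7,-46.7,16],[100,-41.6,7,-46.7,16.2],[100,-41.6,7,-46.7,16.2],[100,-41.6,7,-46.7,16.2],[100,-41.6,7,-46.7,16.2],[100,-41.6,7,-46.7,16.2]]}}

```text
clock: 1.15
tcp_pos: [0.3997, -0.1642, 0.1759]
tcp_rot: [-0.009, 0.008, -0.707, 0.707]
force: [1.9, 0.1, 0.1]
width: 1.0
```

Call:
{"name": "play_rows", "arguments": {"deltas": [[100,0,0,0,0],[100,0,0,0,0],[100,0,0,0,0],[100,0,0,0,0]]}}

```text
clock: 1.65
tcp_pos: [0.399, -0.1671, 0.176]
tcp_rot: [0.008, -0.008, 0.707, -0.707]
force: [0.0, 1.0, -0.6]
width: 1.004
```

```bash
python3 -c "
from h import *
st(); snap('wrist','w1'); go(0.452,-0.048,0.16,1.4)"
```

```text
t 1.65 tcp [ 0.399  -0.1671  0.176 ] psi 1.26 tilt [ 0.e+00  1.e-04 -1.e+00] F [ 0.03  0.97 -0.6 ] T [ 0.02  0.03 -0.  ] w 1.004 q [ 0.66 -0.06 -0.35  2.02 -0.02  1.17 -1.23]
t 1.7 at [ 0.399  -0.1669  0.1759] psi 1.28 F [-0.01  0.48  1.1 ] w 0.998 -> shift [ -5.56   1.6  -11.77] turn -0.12
```

View pics/w1.png

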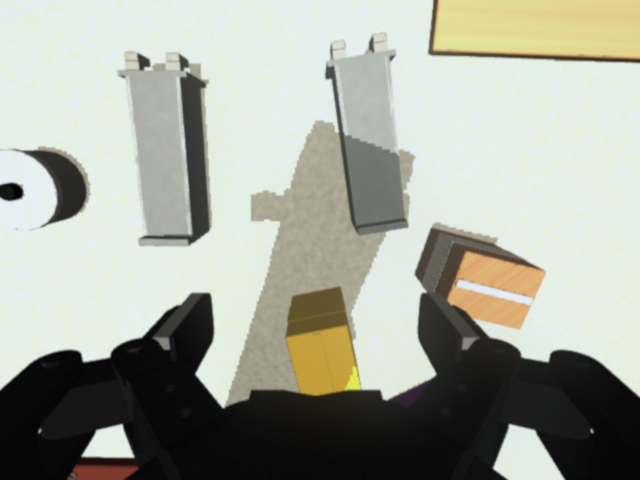

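The wrist view shows both grey arms with hooks away from the robot: left (160,155), right (370,140). The carton is at (490,290) and the yellow decoy at (320,350). I'll measure from this view.

```bash
cat >> h.py <<'E'
def blobs(tag,n,zlo=.012,band=.008,box=(0.25,1.0,-.6,.6),mn=150):
    k=np.load(f"pics/{tag}.npz"); c=eyes.camera_params(n); c["view"]=k["view"]; W=cloud(n,k["d"],c); z=W[...,2]
    m=((z>zlo)&(z<.3)&(W[...,0]>box[0])&(W[...,0]<box[1])&(W[...,1]>box[2])&(W[...,1]<box[3])).astype(np.uint8)
    N,lab,s,ce=cv2.connectedComponentsWithStats(m)
    for i in range(1,N):
        if s[i,4]<mn: continue
        Q=W[lab==i]; zm=np.nanpercentile(Q[:,2],95); T=Q[np.abs(Q[:,2]-zm)<band]
        r=cv2.minAreaRect((T[:,:2]*1000).astype(np.float32))
        print(np.round(ce[i]),s[i,4],"ztop",round(float(zm),4),"c",np.round(r[0],1),"size",np.round(r[1],1),"ang",round(r[2],1))
    return W
E
python3 -c "
from h import *
blobs('w1','wrist',zlo=.03,band=.012)"
```

```text
[369. 135.] 10328 ztop 0.0483 c [ 473.8 -207.9] size [142.7  50.1] ang 10.2
[163. 149.] 11098 ztop 0.0482 c [459.1 -47.8] size [142.9  50.8] ang 1.6
[ 28. 190.] 4334 ztop 0.0486 c [425.2  66. ] size [47.1 65.5] ang 78.5
[333. 395.] 83250 ztop 0.2759 c [ 409.7 -168.6] size [ 20.9 125. ] ang 1.2
```

```bash
python3 -c "
from h import *
go(0.453,-0.048,0.012,1.6)"
```

```text
t 1.7 at [ 0.399  -0.1669  0.1759] psi 1.28 F [-0.01  0.48  1.1 ] w 0.998 -> shift [ -5.66  16.4  -11.76] turn -0.32
```

Call:
{"name": "play_rows", "arguments": {"deltas": [[100,-5.7,0,-11.8,-0.3],[100,-5.7,0,-11.8,-0.3],[100,-5.7,0,-11.8,-0.3],[100,-5.7,6,-11.8,-0.3],[100,-5.7,11,-11.8,-0.3],[100,-5.7,14,-11.8,-0.3],[100,-5.7,16.4,-11.8,-0.3],[100,-5.7,16.4,-11.8,-0.3]]}}

```text
clock: 2.7
tcp_pos: [0.4518, -0.0475, 0.0105]
tcp_rot: [0.009, -0.011, 0.707, -0.707]
force: [0.7, -0.6, 0.8]
width: 1.003
```

```bash
python3 -c "
from h import *
st();go(0.453,-0.048,0.012,1.6)"
```

```text
t 2.7 tcp [ 0.4518 -0.0475  0.0105] psi 1.61 tilt [-3.8e-03  6.0e-04 -1.0e+00] F [ 0.67 -0.58  0.85] T [ 0.04 -0.02 -0.03] w 1.003 q [ 0.47  0.23 -0.5   2.13  0.15  0.82 -1.67]
t 2.7 at [ 0.4518 -0.0475  0.0105] psi 1.61 F [ 0.67 -0.58  0.85] w 1.003 -> shift [-0.12 -0.15  0.06] turn 0.01
```

Call:
{"name": "play_rows", "arguments": {"deltas": [[0,0,0,0,0],[0,0,0,0,0],[0,0,0,0,0],[0,0,0,0,0],[0,0,0,0,0],[0,0,0,0,0]]}}

```text
clock: 3.45
tcp_pos: [0.4545, -0.0469, 0.0132]
tcp_rot: [-0.011, 0.01, -0.707, 0.707]
force: [-1.8, 0.2, 7.6]
width: 0.464
```

```bash
python3 -c "
from h import *
st();go(0.50,0.013,0.1115,1.4)"
```

```text
t 3.45 tcp [ 0.4545 -0.0469  0.0132] psi 1.66 tilt [ 2.e-03 -5.e-04 -1.e+00] F [-1.78  0.23  7.59] T [ 0.16  0.35 -0.07] w 0.464 q [ 0.47  0.23 -0.51  2.12  0.15  0.82 -1.67]
t 3.45 at [ 0.4545 -0.0469  0.0132] psi 1.66 F [-1.78  0.23  7.59] w 0.464 -> shift [-4.74 -9.82 -5.85] turn 0.26
```

```bash
python3 -c "
from h import *
go(0.5578,0.0121,0.1142,1.42)"
```

```text
t 3.45 at [ 0.4545 -0.0469  0.0132] psi 1.66 F [-1.78  0.23  7.59] w 0.464 -> shift [-10.52 -10.08  -5.59] turn 0.24
```

Call:
{"name": "play_rows", "arguments": {"deltas": [[0,0,-4,0,0.2],[0,0,-8,0,0.2],[0,-2,-10,-1,0.2],[0,-6,-10,-3,0.2],[0,-9,-10,-5,0.2],[0,-10.5,-10,-5.6,0.2],[0,-10.5,-10,-5.6,0.2],[0,-10.5,-10,-5.6,0.2]]}}

```text
clock: 4.45
tcp_pos: [0.5557, 0.0114, 0.1116]
tcp_rot: [-0.008, 0.009, -0.707, 0.707]
force: [0.3, -0.3, -3.9]
width: 0.457
```

Call:
{"name": "play_rows", "arguments": {"deltas": [[0,0,0,0,0],[0,0,0,0,0]]}}

```text
clock: 4.7
tcp_pos: [0.5564, 0.0117, 0.1121]
tcp_rot: [-0.009, 0.009, -0.707, 0.707]
force: [-0.1, 0.3, -3.7]
width: 0.464
```

```bash
python3 -c "
from h import *
st();go(0.5578,0.0121,0.1142,1.42)
snap('top','t2',(255,130,415,260),5,1.6);snap('scene','s2',(235,210,400,350),4.5,1.5);snap('wrist','w2')"
```

```text
t 4.7 tcp [0.5564 0.0117 0.1121] psi 1.43 tilt [ 1.e-04 -4.e-04 -1.e+00] F [-0.08  0.31 -3.67] T [-0.01  0.05 -0.02] w 0.464 q [ 0.38  0.29 -0.55  1.81  0.17  1.08 -1.79]
t 4.7 at [0.5564 0.0117 0.1121] psi 1.43 F [-0.08  0.31 -3.67] w 0.464 -> shift [-0.14 -0.21 -0.04] turn 0.01
```

View pics/t2.png

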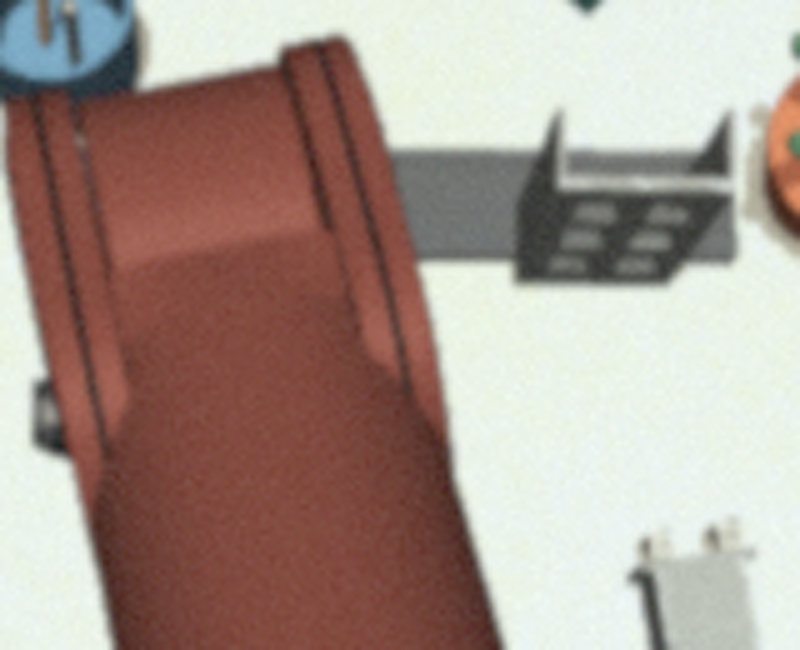

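View pics/s2.png

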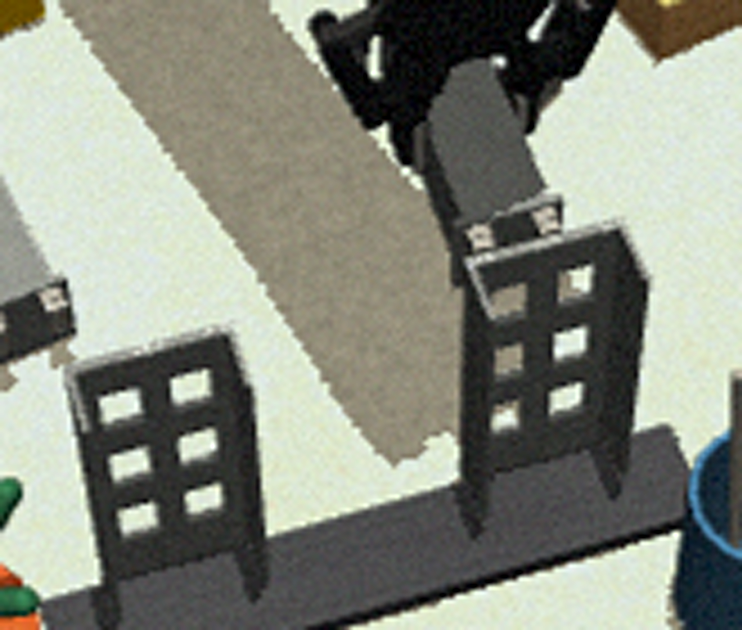

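View pics/w2.png

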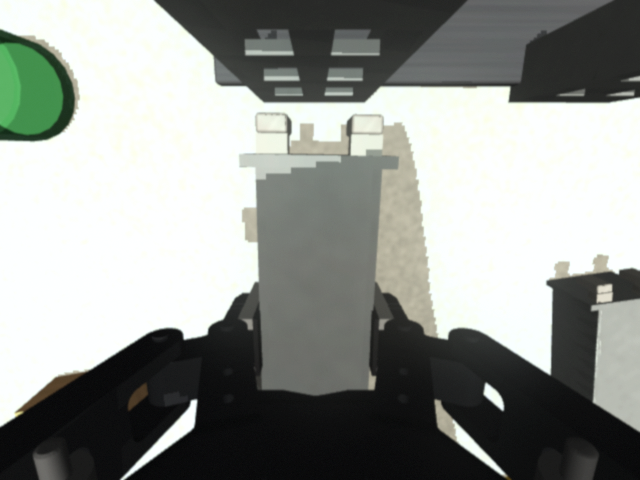

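```bash
python3 -c "
import cv2
p=cv2.imread('pics/w2_full.png')[20:170,220:420]; cv2.imwrite('pics/w2c.png',cv2.resize(p,None,fx=4,fy=4,interpolation=cv2.INTER_CUBIC))"
```

```text
(no output)
```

View pics/w2c.png

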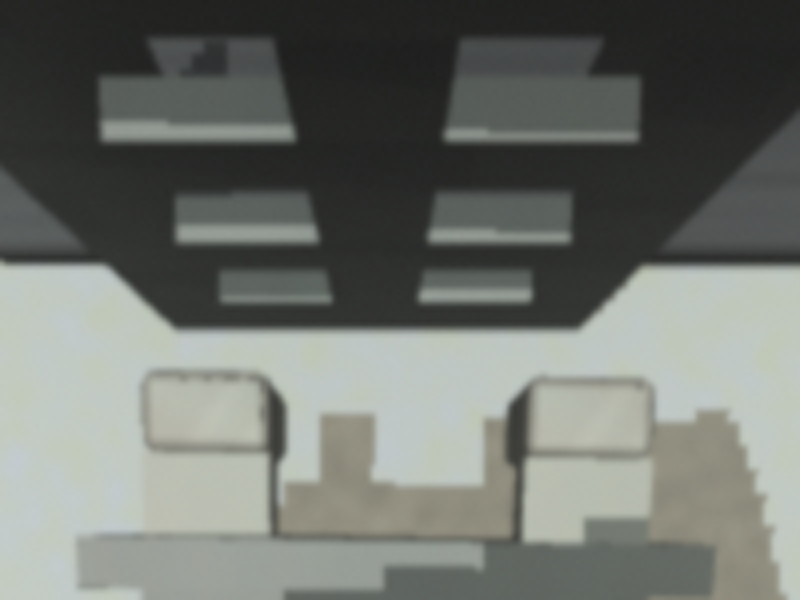

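```bash
cat > m.py <<'E'
from h import *
def C(tag):
    c=eyes.camera_params("wrist"); c["view"]=np.load(f"pics/{tag}.npz")["view"]; return c
E
python3 -c "
from m import *
c=C('w2'); f=lambda u,v,z:pt('wrist',220+u/4,20+v/4,z,c).round(4)
print('slot L',f(101,142,.122),f(296,142,.122),'R',f(443,142,.122),f(640,142,.122))
print('low row',f(219,302,.032),f(532,302,.032))
print('tab L',f(145,373,.143),f(270,375,.143),'R',f(527,380,.143),f(652,380,.143))
print('neck base', f(143,535,.143), f(650,543,.143))
"
```

```text
slot L [0.6532 0.0383 0.122 ] [0.6537 0.0212 0.122 ] R [0.654  0.0082 0.122 ] [ 0.6545 -0.0091  0.122 ]
low row [0.6531 0.0383 0.032 ] [ 0.6544 -0.0092  0.032 ]
tab L [0.6322 0.0313 0.143 ] [0.6323 0.0217 0.143 ] R [0.6325 0.0018 0.143 ] [ 0.6327 -0.0078  0.143 ]
neck base [0.6201 0.0317 0.143 ] [ 0.6205 -0.0086  0.143 ]
```

Call:
{"name": "play_rows", "arguments": {"deltas": [[0,0,-0.22,-0.23,-0.3],[0,-0.6,-0.22,-0.23,-0.3],[0,-1.2,-0.22,-0.23,-0.3],[0,-1.8,-0.22,-0.23,-0.3],[0,-1.8,-0.22,-0.23,-0.3],[0,-1.8,-0.22,-0.23,-0.3]]}}

```text
clock: 5.6
tcp_pos: [0.5746, 0.0151, 0.114]
tcp_rot: [0.011, -0.011, 0.707, -0.707]
force: [-0.3, 0.5, -4.4]
width: 0.457
```

```bash
python3 -c "
from h import *
st();
snap('wrist','w3',(220,20,420,170),4,1);snap('scene','s3',(330,250,390,330),8,1.5)"
```

```text
t 5.6 tcp [0.5746 0.0151 0.114 ] psi 1.78 tilt [-4.e-04  2.e-04 -1.e+00] F [-0.25  0.46 -4.44] T [-0.02  0.    0.04] w 0.457 q [ 0.36  0.33 -0.55  1.77  0.19  1.1  -1.79]
```

View pics/w3.png

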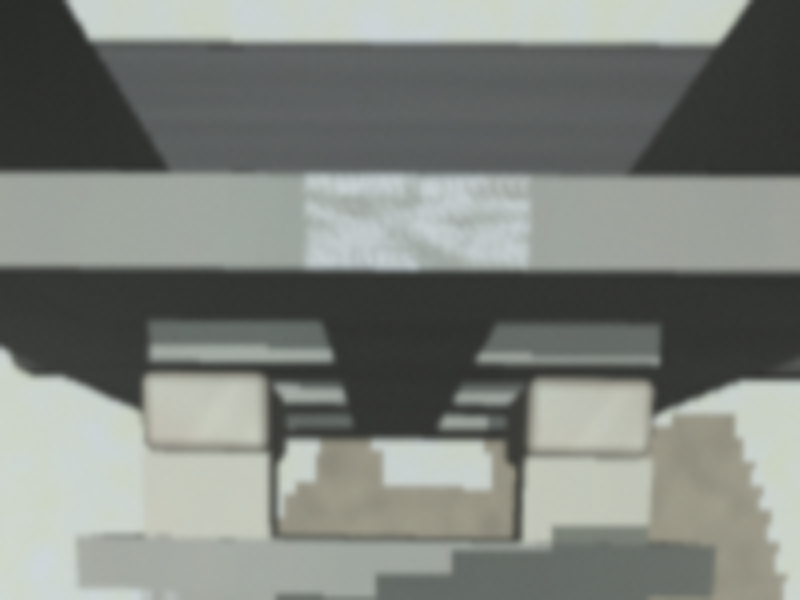

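View pics/s3.png

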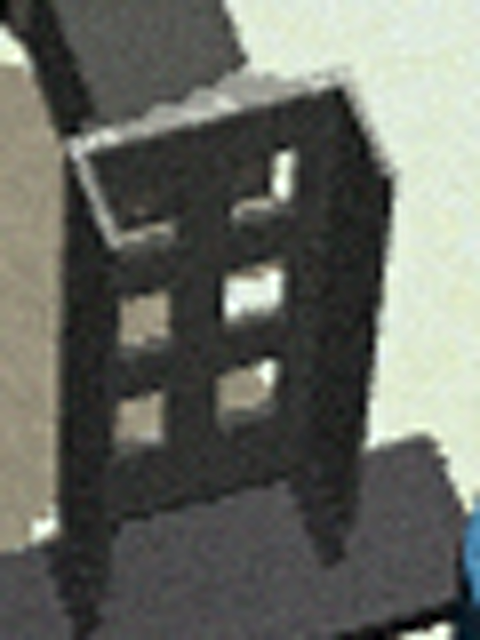

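```bash
python3 -c "
from m import *
c=C('w3'); f=lambda u,v,z:pt('wrist',220+u/4,20+v/4,z,c).round(4)
print('slot L',f(150,362,.122),f(333,361,.122),'R',f(477,362,.122),f(660,364,.122))
print('tab L',f(145,373,.145),f(270,375,.145),'R',f(527,380,.145),f(652,380,.145))
print('top edge',f(2,271,.17),f(780,273,.17))
"
```

```text
slot L [0.6532 0.0382 0.122 ] [0.6538 0.0213 0.122 ] R [0.6541 0.0079 0.122 ] [ 0.6545 -0.0091  0.122 ]
tab L [0.6501 0.0349 0.145 ] [0.6502 0.0252 0.145 ] R [0.6505 0.0054 0.145 ] [ 0.6508 -0.0042  0.145 ]
top edge [0.6531 0.0391 0.17  ] [ 0.6545 -0.0067  0.17  ]
```

Call:
{"name": "play_rows", "arguments": {"deltas": [[0,-0.4,0,0.06,0],[0,-0.8,0,0.06,0],[0,-1.2,0,0.06,0],[0,-1.2,0,0.06,0]]}}

```text
clock: 6.2
tcp_pos: [0.5871, 0.0149, 0.1141]
tcp_rot: [0.011, -0.011, 0.707, -0.707]
force: [-0.3, 1.3, -4.5]
width: 0.457
```

```bash
python3 -c "
from h import *
st()"
```

```text
t 6.2 tcp [0.5871 0.0149 0.1141] psi 1.78 tilt [ 1.e-04  2.e-04 -1.e+00] F [-0.34  1.31 -4.52] T [ 0.02 -0.03  0.03] w 0.457 q [ 0.35  0.35 -0.55  1.74  0.2   1.11 -1.8 ]
```

No contact so far. I'll advance another 3–4 mm.

Call:
{"name": "play_rows", "arguments": {"deltas": [[0,-0.2,0,0,0],[0,-0.35,0,0,0],[0,-0.35,0,0,0]]}}

```text
clock: 6.58
tcp_pos: [0.5901, 0.0149, 0.114]
tcp_rot: [-0.011, 0.011, -0.707, 0.707]
force: [-1.1, 0.3, -3.8]
width: 0.458
```

```bash
python3 -c "
from h import *
st()
snap('scene','s4',(330,250,390,330),8,1.5)
snap('wrist','w4',(220,20,420,170),4,1)"
```

```text
t 6.58 tcp [0.5901 0.0149 0.114 ] psi 1.78 tilt [-5.e-04 -0.e+00 -1.e+00] F [-1.09  0.31 -3.84] T [-0.05  0.08  0.  ] w 0.458 q [ 0.35  0.36 -0.54  1.73  0.2   1.11 -1.8 ]
```

View pics/w4.png

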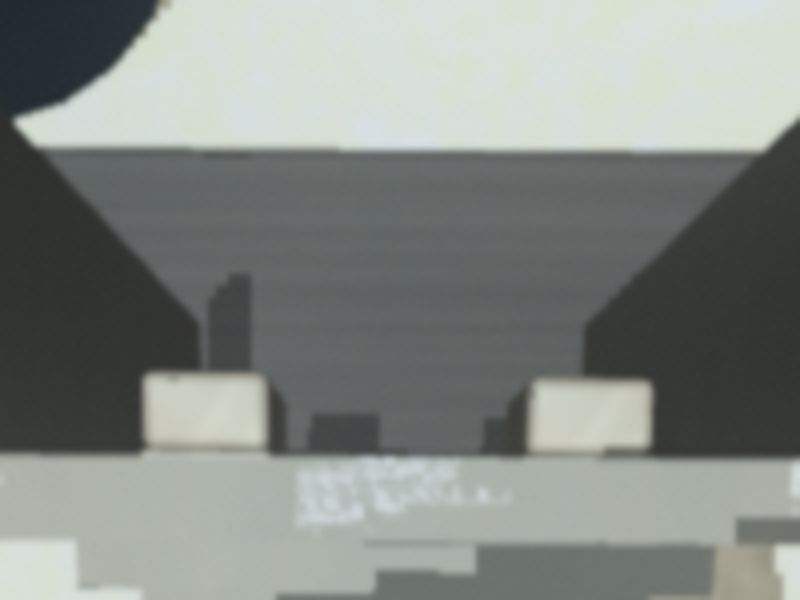

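The tabs are through: both hooks are fully behind the sheet's back edge (row ~453). Now pressing down.

Call:
{"name": "play_rows", "arguments": {"deltas": [[0,0,0.4,0,0],[0,0,0.8,0,0],[0,0,1.1,0,0],[0,0,1.1,0,0]]}}

```text
clock: 7.18
tcp_pos: [0.5901, 0.0149, 0.1027]
tcp_rot: [0.011, -0.011, 0.707, -0.707]
force: [-1.2, 0.3, -3.8]
width: 0.462
```

```bash
python3 -c "
from h import *
st()"
```

```text
t 7.17 tcp [0.5901 0.0149 0.1027] psi 1.77 tilt [-4.e-04  1.e-04 -1.e+00] F [-1.21  0.3  -3.83] T [-0.05  0.26  0.05] w 0.462 q [ 0.35  0.37 -0.54  1.74  0.21  1.09 -1.8 ]
```

Call:
{"name": "play_rows", "arguments": {"deltas": [[0,0,0.2,0,0],[0,0,0.4,0,0],[0,0,0.55,0,0],[0,0,0.55,0,0]]}}

```text
clock: 7.68
tcp_pos: [0.5901, 0.0147, 0.0986]
tcp_rot: [-0.011, 0.011, -0.707, 0.707]
force: [-8.7, -1.5, 7.0]
width: 0.459
```

```bash
python3 -c "
from h import *
st()"
```

```text
t 7.67 tcp [0.5901 0.0147 0.0986] psi 1.76 tilt [ 0.e+00 -7.e-04 -1.e+00] F [-8.71 -1.5   7.  ] T [-0.27  1.3   0.04] w 0.459 q [ 0.35  0.37 -0.54  1.75  0.21  1.08 -1.81]
```

Call:
{"name": "play_rows", "arguments": {"deltas": [[100,0,0,0,0],[100,0,0,0,0],[100,0,0,0,0],[100,0,0,0,0],[100,0,-3,0,0],[100,0,-8,0,0],[100,0,-13,0,0],[100,0,-13,0,0]]}}

```text
clock: 8.68
tcp_pos: [0.5924, 0.0155, 0.2322]
tcp_rot: [-0.014, 0.008, -0.707, 0.707]
force: [-0.0, 1.0, -0.3]
width: 0.998
```

```bash
python3 -c "
from h import *
st()
snap('scene','s5',(235,210,400,350),4.5,1.5);snap('wrist','w5')
go(.4677,-.209,.2,10.2)"
```

```text
t 8.68 tcp [0.5924 0.0155 0.2322] psi 1.78 tilt [ 0.0074 -0.     -1.    ] F [-0.04  1.   -0.32] T [-0.02  0.03  0.09] w 0.998 q [ 0.37  0.26 -0.56  1.59  0.14  1.32 -1.75]
t 8.78 at [0.5903 0.0149 0.2278] psi 1.77 F [-0.94  0.41 -0.25] w 1.004 -> shift [12.95  2.77 22.  ] turn -8.43
```

View pics/w5.png

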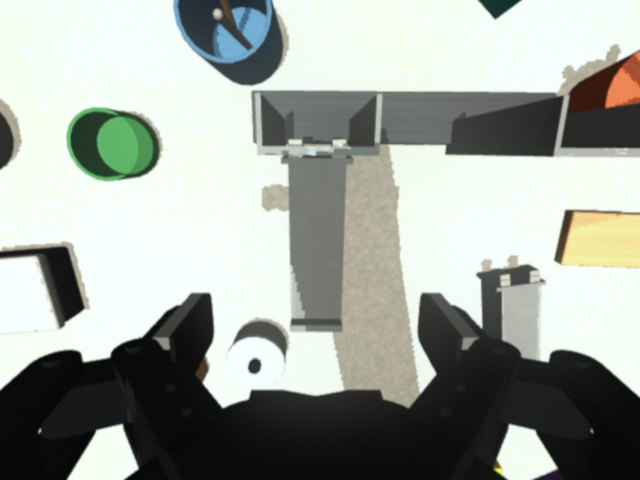

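View pics/s5.png

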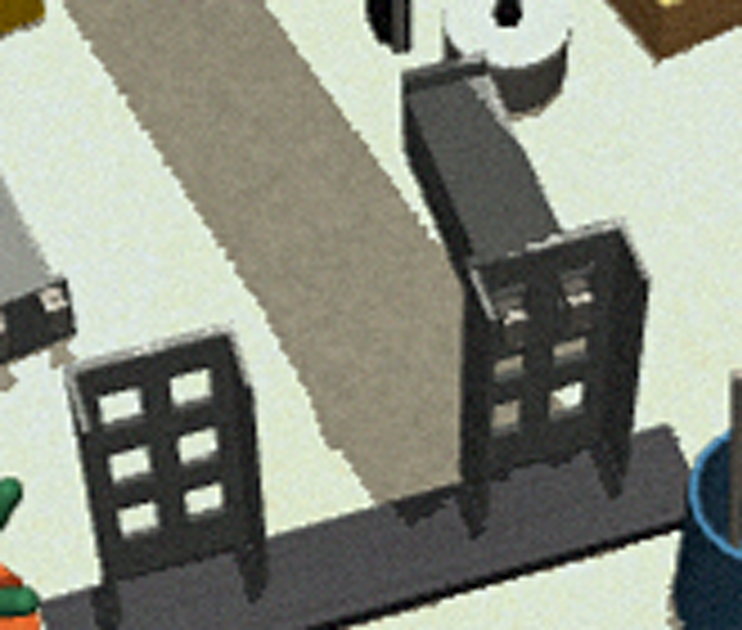

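The left arm hangs on its upright, with both hooks showing behind the sheet. I'll check its height from the depth and move on to the second arm.

```bash
python3 -c "
from m import *
W=cloud('wrist',np.load('pics/w5.npz')['d'],C('w5'))
for v in (165,180,200,240,280,310,325): print(v,W[v,320].round(4))
blobs('w5','wrist',zlo=.03,band=.012,box=(.3,.62,-.6,.6))
go(.4677,-.209,.2,10.2)"
```

```text
165 [0.6471 0.0128 0.1321]
180 [0.6368 0.0125 0.1316]
200 [0.6229 0.012  0.1315]
240 [0.5937 0.0109 0.1316]
280 [0.561  0.0097 0.1272]
310 [0.5359 0.0088 0.1271]
325 [0.5276 0.0086 0.1359]
[316. 266.] 6696 ztop 0.1346 c [571.1  13. ] size [98.7 40.1] ang 1.4
[ 30. 294.] 4676 ztop 0.0494 c [503.4 315.5] size [83.2 64.1] ang 6.2
[511. 355.] 14540 ztop 0.2992 c [593.9 -39. ] size [43.4 27.7] ang 88.0
[124. 369.] 10752 ztop 0.2993 c [590.3  67.5] size [28.1 42.8] ang 4.8
[256. 360.] 2562 ztop 0.0467 c [428.   75.6] size [65.2 65.2] ang 5.8
[ 46. 434.] 160 ztop 0.3 c [581.9  84.4] size [5.1 7.6] ang 52.6
t 8.78 at [0.5903 0.0149 0.2278] psi 1.77 F [-0.94  0.41 -0.25] w 1.004 -> shift [12.95  2.77 22.  ] turn -8.43
```

Call:
{"name": "play_rows", "arguments": {"deltas": [[100,6,0,4,-4],[100,12,1,10,-8.4],[100,13,2.8,22,-8.4],[100,13,2.8,22,-8.4],[100,13,2.8,22,-8.4],[100,13,2.8,22,-8.4],[100,13,2.8,22,-8.4],[100,13,2.8,22,-8.4]]}}

```text
clock: 9.78
tcp_pos: [0.4676, -0.2075, 0.1995]
tcp_rot: [0.064, -0.064, 0.704, -0.704]
force: [-0.4, -0.4, -0.3]
width: 1.001
```

```bash
python3 -c "
from h import *
st()
go(.4677,-.209,.012,10.2)"
```

```text
t 9.78 tcp [ 0.4676 -0.2075  0.1995] psi 10.31 tilt [-1.e-04  3.e-04 -1.e+00] F [-0.41 -0.37 -0.28] T [-0.01 -0.02 -0.04] w 1.001 q [ 0.72  0.1  -0.41  1.82  0.04  1.23 -1.09]
t 9.78 at [ 0.4676 -0.2075  0.1995] psi 10.31 F [-0.41 -0.37 -0.28] w 1.001 -> shift [1.000e-02 1.875e+01 1.600e-01] turn 0.11
```

Call:
{"name": "play_rows", "arguments": {"deltas": [[100,0,5,0.16,0],[100,0,10,0.16,0],[100,0,15,0.16,0],[100,0,18.7,0.16,0],[100,0,18.7,0.16,0],[100,0,18.7,0.16,0],[0,0,18.7,0.16,0],[0,0,18.7,0.16,0]]}}

```text
clock: 10.78
tcp_pos: [0.4682, -0.2109, 0.0139]
tcp_rot: [-0.063, 0.062, -0.704, 0.705]
force: [0.0, -1.4, 0.1]
width: 0.608
```

Call:
{"name": "play_rows", "arguments": {"deltas": [[0,0,0,0,0],[0,0,0,0,0],[0,0,0,0,0],[0,0,0,0,0]]}}

```text
clock: 11.28
tcp_pos: [0.468, -0.2106, 0.0137]
tcp_rot: [-0.063, 0.062, -0.704, 0.705]
force: [-1.7, 1.2, 7.5]
width: 0.458
```

```bash
python3 -c "
from h import *
st()
u=np.array([.9997,.0248]); F=np.array([.6539,.0146])+np.array([.0248,-.9997])*.17
P=F-.0975*u; print(F,P)
go(*P,.18,1.6);go(*P,.1142,1.6)"
```

```text
t 11.28 tcp [ 0.468  -0.2106  0.0137] psi 10.18 tilt [ 1.2e-03 -5.0e-04 -1.0e+00] F [-1.71  1.19  7.51] T [ 0.42  0.39 -0.02] w 0.458 q [ 0.68  0.32 -0.39  2.    0.16  0.85 -1.19]
[ 0.658116 -0.155349] [ 0.56064525 -0.157767  ]
t 11.28 at [ 0.468  -0.2106  0.0137] psi 10.18 F [-1.71  1.19  7.51] w 0.458 -> shift [-10.07 -16.62  -3.55] turn 8.58
t 11.28 at [ 0.468  -0.2106  0.0137] psi 10.18 F [-1.71  1.19  7.51] w 0.458 -> shift [-10.06 -10.04  -3.56] turn 8.58
```

Call:
{"name": "play_rows", "arguments": {"deltas": [[0,0,-4,0,0],[0,0,-8,0,0],[0,-2,-10.1,-1,3],[0,-6,-10.1,-2.5,6],[0,-9,-10.1,-3.5,8.6],[0,-10,-10.1,-3.5,8.6],[0,-10,-10.1,-3.5,8.6],[0,-10,-10.1,-3.5,8.6]]}}

```text
clock: 12.28
tcp_pos: [0.5584, -0.1594, 0.1132]
tcp_rot: [-0.009, 0.01, -0.707, 0.707]
force: [0.1, -0.6, -4.2]
width: 0.461
```

Call:
{"name": "play_rows", "arguments": {"deltas": [[0,0,0,0,0],[0,0,0,0,0]]}}

```text
clock: 12.52
tcp_pos: [0.5592, -0.1589, 0.1137]
tcp_rot: [-0.009, 0.01, -0.707, 0.707]
force: [0.1, -0.2, -3.8]
width: 0.457
```

```bash
python3 -c "
from h import *
st();snap('wrist','w6',(220,20,420,170),4,1)"
```

```text
t 12.53 tcp [ 0.5592 -0.1589  0.1137] psi 1.54 tilt [-1.e-04 -2.e-04 -1.e+00] F [ 0.12 -0.25 -3.8 ] T [-0.04  0.   -0.01] w 0.457 q [ 0.56  0.32 -0.43  1.76  0.15  1.1  -1.46]
```

View pics/w6.png

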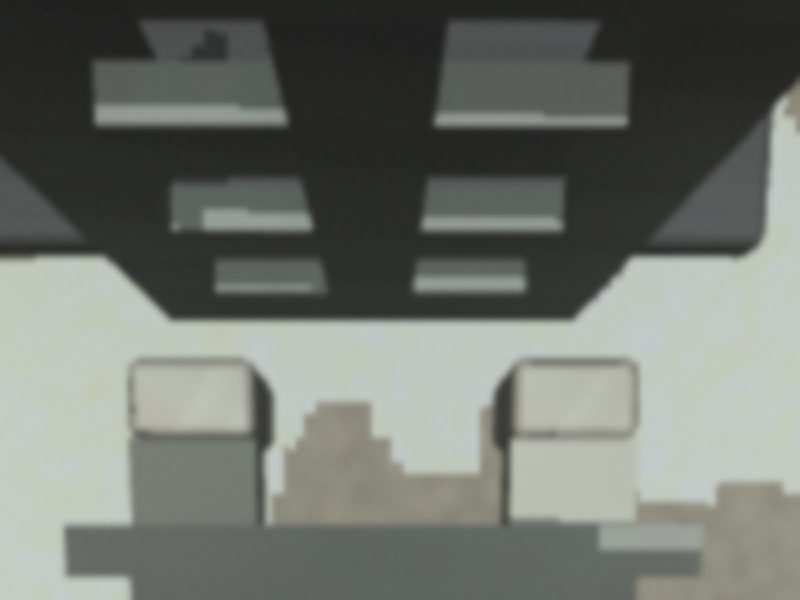

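```bash
python3 -c "
from m import *
c=C('w6'); f=lambda u,v,z:pt('wrist',220+u/4,20+v/4,z,c).round(4)
print('slot L',f(94,126,.122),f(288,126,.122),'R',f(434,128,.122),f(629,129,.122))
z=.1137-.0137+.044
print('tab L',f(131,359,z),f(253,359,z),'R',f(514,359,z),f(636,359,z))
"
```

```text
slot L [ 0.6575 -0.1315  0.122 ] [ 0.6579 -0.1488  0.122 ] R [ 0.6581 -0.1617  0.122 ] [ 0.6585 -0.1791  0.122 ]
tab L [ 0.6358 -0.1383  0.144 ] [ 0.6361 -0.1477  0.144 ] R [ 0.6367 -0.1679  0.144 ] [ 0.6369 -0.1774  0.144 ]
```

Call:
{"name": "play_rows", "arguments": {"deltas": [[0,0,-0.1,-0.2,0],[0,-0.6,-0.1,-0.2,0],[0,-1.2,-0.1,-0.2,0],[0,-1.7,-0.1,-0.2,0],[0,-1.7,-0.1,-0.2,0],[0,-1.7,-0.1,-0.2,0]]}}

```text
clock: 13.32
tcp_pos: [0.5765, -0.1559, 0.1145]
tcp_rot: [0.01, -0.01, 0.707, -0.707]
force: [-0.2, -0.7, -4.4]
width: 0.459
```

```bash
python3 -c "
from h import *
st();snap('wrist','w7',(220,20,420,170),4,1)"
```

```text
t 13.32 tcp [ 0.5765 -0.1559  0.1145] psi 1.58 tilt [-3.e-04  1.e-04 -1.e+00] F [-0.24 -0.66 -4.41] T [0.03 0.06 0.01] w 0.459 q [ 0.54  0.35 -0.42  1.72  0.16  1.11 -1.48]
```

View pics/w7.png

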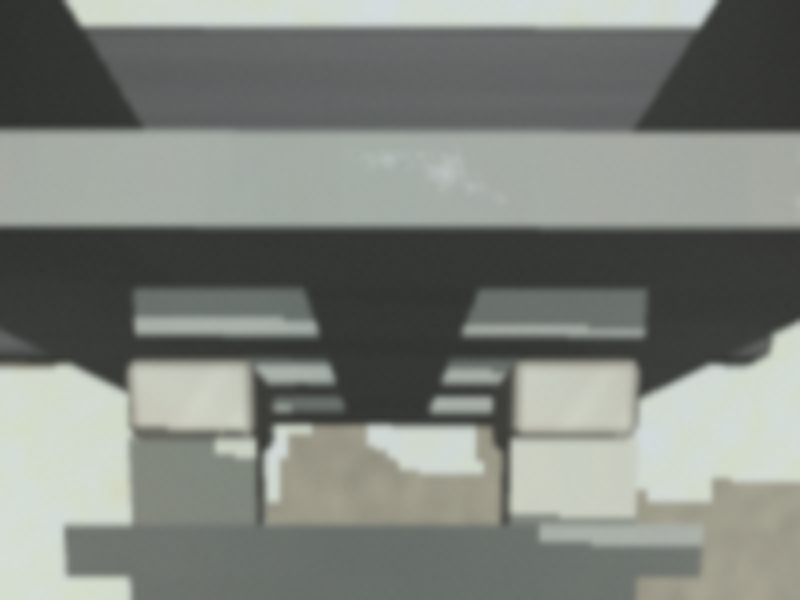

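```bash
python3 -c "
from m import *
c=C('w7'); f=lambda u,v,z:pt('wrist',220+u/4,20+v/4,z,c).round(4)
print('slot L',f(134,335,.122),f(319,335,.122),'R',f(461,336,.122),f(647,338,.122))
z=.1145-.0137+.044
print('tab L',f(131,360,z),f(253,360,z),'R',f(514,360,z),f(637,360,z))
"
```

```text
slot L [ 0.6575 -0.1316  0.122 ] [ 0.658  -0.1487  0.122 ] R [ 0.6583 -0.1619  0.122 ] [ 0.6586 -0.1791  0.122 ]
tab L [ 0.653  -0.1353  0.1448] [ 0.6533 -0.1447  0.1448] R [ 0.6538 -0.1649  0.1448] [ 0.6541 -0.1744  0.1448]
```

Call:
{"name": "play_rows", "arguments": {"deltas": [[0,-0.4,0,0.06,0],[0,-0.8,0,0.06,0],[0,-1.2,0,0.06,0],[0,-1.45,0,0.06,0],[0,-1.65,0,0.06,0],[0,-1.65,0,0.06,0]]}}

```text
clock: 14.12
tcp_pos: [0.5931, -0.1561, 0.1145]
tcp_rot: [0.01, -0.01, 0.707, -0.707]
force: [-1.1, 0.6, -4.4]
width: 0.461
```

```bash
python3 -c "
from h import *
st();snap('wrist','w8',(220,20,420,170),4,1)"
```

```text
t 14.12 tcp [ 0.5931 -0.1561  0.1145] psi 1.58 tilt [-2.e-04  1.e-04 -1.e+00] F [-1.07  0.59 -4.45] T [ 0.02 -0.02  0.03] w 0.461 q [ 0.53  0.38 -0.42  1.68  0.17  1.12 -1.49]
```

View pics/w8.png

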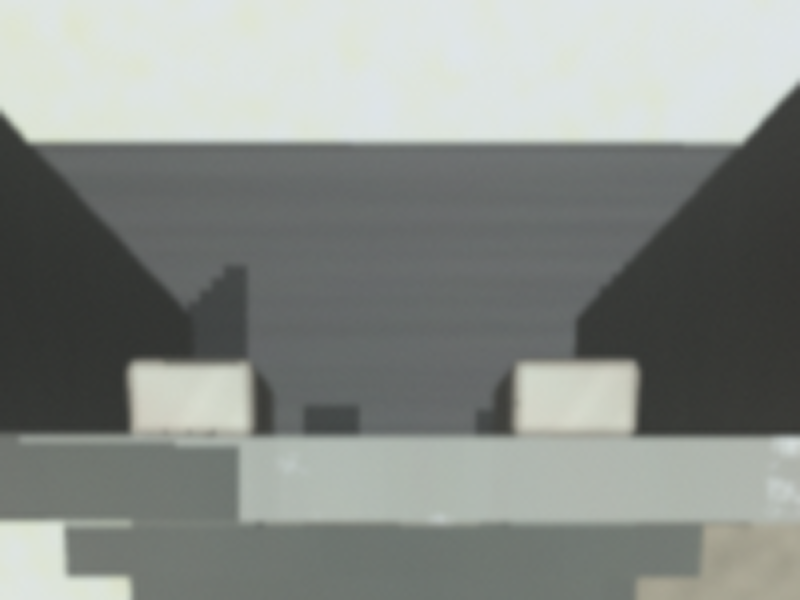

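Call:
{"name": "play_rows", "arguments": {"deltas": [[0,-0.03,0,0,0],[0,-0.03,0.4,0,0],[0,-0.03,0.8,0,0],[0,-0.03,1.1,0,0],[0,-0.03,1.1,0,0]]}}

```text
clock: 14.8
tcp_pos: [0.5933, -0.156, 0.1032]
tcp_rot: [0.01, -0.01, 0.707, -0.707]
force: [0.1, -1.2, -4.1]
width: 0.455
```

Call:
{"name": "play_rows", "arguments": {"deltas": [[0,0,0.2,0,0],[0,0,0.4,0,0],[0,0,0.5,0,0],[0,0,0.5,0,0]]}}

```text
clock: 15.3
tcp_pos: [0.5933, -0.1562, 0.0995]
tcp_rot: [-0.01, 0.01, -0.707, 0.707]
force: [-6.6, 1.8, 4.4]
width: 0.458
```

```bash
python3 -c "
from h import *
st()"
```

```text
t 15.3 tcp [ 0.5933 -0.1562  0.0995] psi 1.56 tilt [-0.e+00 -3.e-04 -1.e+00] F [-6.58  1.84  4.41] T [ 0.13  0.9  -0.02] w 0.458 q [ 0.52  0.39 -0.42  1.69  0.18  1.09 -1.49]
```

Call:
{"name": "play_rows", "arguments": {"deltas": [[100,0,0,0,0],[100,0,0,0,0],[100,0,0,0,0],[100,0,0,0,0],[100,0,-3,0,0],[100,0,-8,0,0],[100,0,-13,0,0],[100,0,-13,0,0]]}}

```text
clock: 16.3
tcp_pos: [0.5957, -0.1563, 0.2334]
tcp_rot: [-0.012, 0.007, -0.706, 0.708]
force: [0.2, -0.3, -0.4]
width: 1.007
```

```bash
python3 -c "
from m import *
st()
snap('wrist','w9');snap('top','t9')
W=cloud('wrist',np.load('pics/w9.npz')['d'],C('w9'))
for v in (165,180,200,240,280,310,325): print(v,W[v,320].round(4))
go(.572,-.386,.2,89.4)"
```

```text
t 16.3 tcp [ 0.5957 -0.1563  0.2334] psi 1.58 tilt [ 0.0075 -0.0019 -1.    ] F [ 0.25 -0.34 -0.41] T [-0.02  0.05  0.03] w 1.007 q [ 0.54  0.29 -0.43  1.54  0.13  1.33 -1.45]
165 [ 0.6517 -0.159   0.1328]
180 [ 0.6413 -0.1593  0.1324]
200 [ 0.627  -0.1598  0.1306]
240 [ 0.5971 -0.1608  0.1302]
280 [ 0.5639 -0.1619  0.1261]
310 [ 0.5385 -0.1627  0.1265]
325 [ 0.5301 -0.1628  0.1354]
t 16.4 at [ 0.5935 -0.1561  0.2289] psi 1.58 F [-0.49 -0.14 -1.14] w 1.003 -> shift [ 2.79  2.89 22.92] turn -87.82
```

View pics/w9.png

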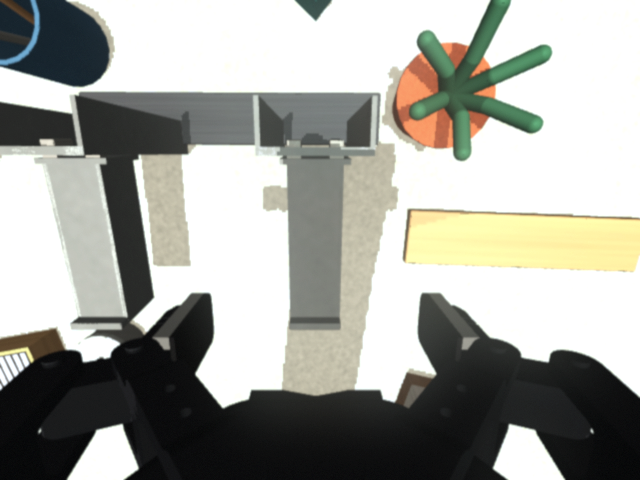

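Both arms are in, top faces at about 132 mm with a slight droop. Next the board; plain plywood at (520,240), no rival for it in view.

Call:
{"name": "play_rows", "arguments": {"deltas": [[100,1,0,5,-10],[100,2,0,10,-20],[100,2.8,1,15,-30],[100,2.8,2.8,20,-40],[100,2.8,2.8,22.9,-50],[100,2.8,2.8,22.9,-60],[100,2.8,2.8,22.9,-70],[100,2.8,2.8,22.9,-80]]}}

```text
clock: 17.4
tcp_pos: [0.571, -0.3854, 0.1984]
tcp_rot: [0.463, -0.464, 0.535, -0.533]
force: [0.4, 0.0, -0.5]
width: 1.0
```

```bash
python3 -c "
from m import *
st(); blobs('t9','top',box=(.3,.8,-.6,-.2))
go(.572,-.386,.2,89.4)"
```

```text
t 17.4 tcp [ 0.571  -0.3854  0.1984] psi 81.91 tilt [-0.0024  0.0019 -1.    ] F [ 0.38  0.05 -0.53] T [ 0.02 -0.01  0.02] w 1.0 q [ 0.91  0.49 -0.54  1.37  0.25  1.35  0.22]
[509. 229.] 1190 ztop 0.0185 c [ 571.6 -458.3] size [117.9  60.6] ang 89.1
t 17.4 at [ 0.571  -0.3854  0.1984] psi 81.91 F [ 0.38  0.05 -0.53] w 1.0 -> shift [ 0.04 -0.16  0.11] turn -7.49
```

Call:
{"name": "play_rows", "arguments": {"deltas": [[100,0,0,0.1,-7.5],[100,0,0,0.1,-7.5],[100,0,0,0.1,-7.5]]}}

```text
clock: 17.77
tcp_pos: [0.5723, -0.3857, 0.1996]
tcp_rot: [0.495, -0.495, 0.505, -0.504]
force: [-0.4, -0.2, 0.1]
width: 1.001
```

```bash
python3 -c "
from m import *
st(); snap('wrist','w10')
W=blobs('w10','wrist',zlo=.008,box=(.45,.7,-.6,-.2))
m=(W[...,2]>.009)&(W[...,2]<.022)&(W[...,0]>.5)&(W[...,0]<.64)
Q=W[m]
for y in (-.38,-.36,-.34,-.32,-.30,-.28,-.265):
  q=Q[np.abs(Q[:,1]-y)<.004]; print(y,len(q),np.percentile(q[:,0],[1,99]).round(4) if len(q) else '')
print(Q[:,1].max(),Q[:,1].min())
go(.572,-.386,.001,89.4)"
```

```text
t 17.77 tcp [ 0.5723 -0.3857  0.1996] psi 88.91 tilt [-0.0012  0.001  -1.    ] F [-0.41 -0.2   0.06] T [-0.01 -0.02 -0.07] w 1.001 q [ 0.92  0.49 -0.56  1.37  0.26  1.35  0.34]
[476.  59.] 8699 ztop 0.1359 c [ 676.6 -278.2] size [20.5 56.4] ang 25.7
[315. 204.] 16083 ztop 0.0156 c [ 572.1 -388.5] size [260.7  60.1] ang 89.3
[319. 408.] 66612 ztop 0.297 c [ 573.3 -375. ] size [ 18.9 122.4] ang 89.1
-0.38 505 [0.5424 0.6019]
-0.36 518 [0.5434 0.6018]
-0.34 541 [0.5433 0.6017]
-0.32 577 [0.5437 0.6025]
-0.3 596 [0.544  0.6023]
-0.28 641 [0.544  0.6033]
-0.265 655 [0.5445 0.603 ]
-0.25839550815004053 -0.5190647770816588
t 17.82 at [ 0.5724 -0.3858  0.1999] psi 88.94 F [-0.09  0.58  0.27] w 1.001 -> shift [ 0.03 19.89 -0.02] turn -0.46
```

View pics/w10.png

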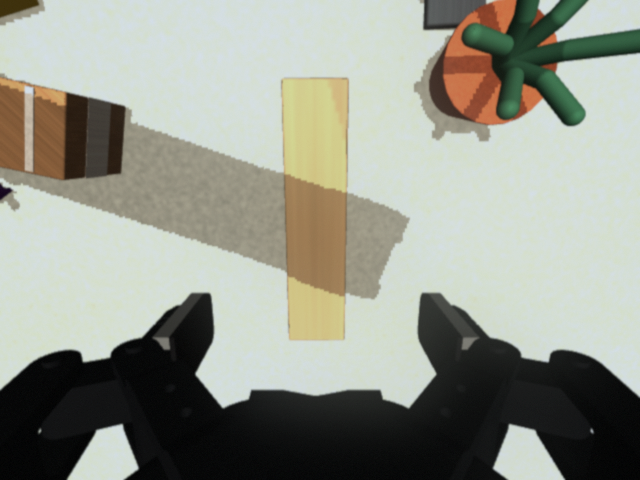

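Call:
{"name": "play_rows", "arguments": {"deltas": [[100,0.25,5,0,-0.4],[100,0.25,10,0,-0.4],[100,0.25,15,0,-0.4],[100,0.25,18.5,0,-0.4],[100,0.25,19.8,0,-0.4],[100,0.25,19.8,0,-0.4],[100,0.25,19.8,0,-0.4]]}}

```text
clock: 18.7
tcp_pos: [0.5738, -0.389, 0.0046]
tcp_rot: [-0.498, 0.497, -0.501, 0.503]
force: [-0.7, 0.5, 0.1]
width: 1.002
```

```bash
python3 -c "
from m import *
st()"
```

```text
t 18.7 tcp [ 0.5738 -0.389   0.0046] psi 89.45 tilt [ 0.0023 -0.0014 -1.    ] F [-0.73  0.49  0.14] T [-0.05  0.04 -0.  ] w 1.002 q [ 0.89  0.66 -0.51  1.54  0.36  1.03  0.28]
```

Call:
{"name": "play_rows", "arguments": {"deltas": [[0,0,0,0,0],[0,0,0,0,0],[0,0,0,0,0],[0,0,0,0,0],[0,0,0,0,0]]}}

```text
clock: 19.32
tcp_pos: [0.5735, -0.389, 0.0045]
tcp_rot: [-0.498, 0.498, -0.502, 0.503]
force: [-1.5, -0.2, 8.2]
width: 0.672
```

```bash
python3 -c "
from m import *
st()"
```

```text
t 19.32 tcp [ 0.5735 -0.389   0.0045] psi 89.46 tilt [ 0.0019 -0.0014 -1.    ] F [-1.53 -0.18  8.21] T [ 0.16  0.36 -0.01] w 0.672 q [ 0.89  0.66 -0.51  1.54  0.36  1.03  0.28]
```

```bash
python3 -c "
from m import *
go(.5919,-.072,.205,91.4)"
```

```text
t 19.32 at [ 0.5735 -0.389   0.0045] psi 89.46 F [-1.53 -0.18  8.21] w 0.672 -> shift [-31.68 -20.09   1.58] turn -1.94
```

Call:
{"name": "play_rows", "arguments": {"deltas": [[0,0,-3,0,0],[0,0,-8,0,0],[0,0,-13,0,0],[0,0,-18,0,0],[0,0,-20,0,0],[0,0,-20,0,0]]}}

```text
clock: 20.08
tcp_pos: [0.5731, -0.3886, 0.2036]
tcp_rot: [-0.498, 0.498, -0.502, 0.503]
force: [-1.2, -0.5, -3.3]
width: 0.679
```

```bash
python3 -c "
from m import *
st();go(.5919,-.072,.205,91.4);snap('scene','s11')"
```

```text
t 20.07 tcp [ 0.5731 -0.3886  0.2036] psi 89.47 tilt [ 0.0015 -0.0012 -1.    ] F [-1.23 -0.49 -3.3 ] T [ 0.03 -0.01  0.03] w 0.679 q [ 0.92  0.49 -0.56  1.36  0.26  1.36  0.35]
t 20.07 at [ 0.5731 -0.3886  0.2036] psi 89.47 F [-1.23 -0.49 -3.3 ] w 0.679 -> shift [-31.68  -0.18   1.59] turn -1.93
```

View pics/s11.png

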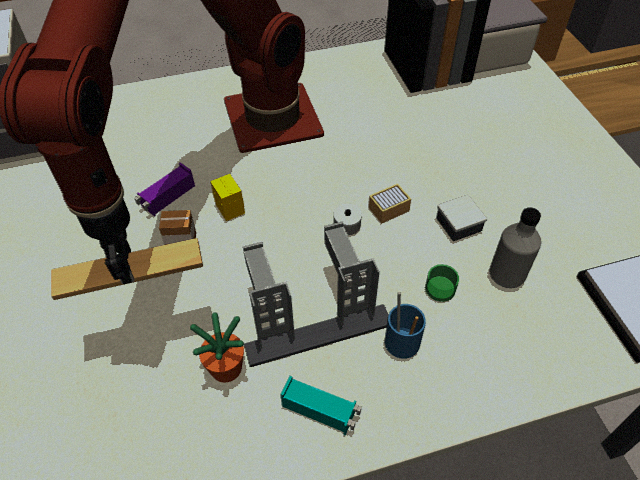

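Call:
{"name": "play_rows", "arguments": {"deltas": [[0,-5,0,0.4,-0.5],[0,-11,0,0.8,-1],[0,-17,0,1.6,-1.9],[0,-23,0,1.6,-1.9],[0,-28,0,1.6,-1.9],[0,-31,0,1.6,-1.9],[0,-31.7,0,1.6,-1.9],[0,-31.7,0,1.6,-1.9]]}}

```text
clock: 21.12
tcp_pos: [0.5909, -0.0722, 0.2011]
tcp_rot: [-0.505, 0.506, -0.495, 0.493]
force: [0.6, -0.5, -2.1]
width: 0.67
```

Call:
{"name": "play_rows", "arguments": {"deltas": [[0,0,0,0,0],[0,0,0,0,0]]}}

```text
clock: 21.38
tcp_pos: [0.5914, -0.073, 0.2023]
tcp_rot: [-0.505, 0.506, -0.495, 0.494]
force: [-0.1, -0.6, -2.3]
width: 0.673
```

```bash
python3 -c "
from m import *
st();snap('scene','s12',(200,190,420,370),3.5,1.4);snap('wrist','w12')
go(.5919,-.072,.150,91.4)"
```

```text
t 21.38 tcp [ 0.5914 -0.073   0.2023] psi 91.26 tilt [-5.e-04 -0.e+00 -1.e+00] F [-0.11 -0.6  -2.32] T [-0.03 -0.02  0.01] w 0.673 q [ 0.63  0.32 -0.71  1.61  0.22  1.29 -0.09]
t 21.48 at [ 0.5915 -0.0725  0.2025] psi 91.3 F [ 0.25  0.82 -1.61] w 0.674 -> shift [-0.05  5.25  0.04] turn -0.1
```

View pics/s12.png

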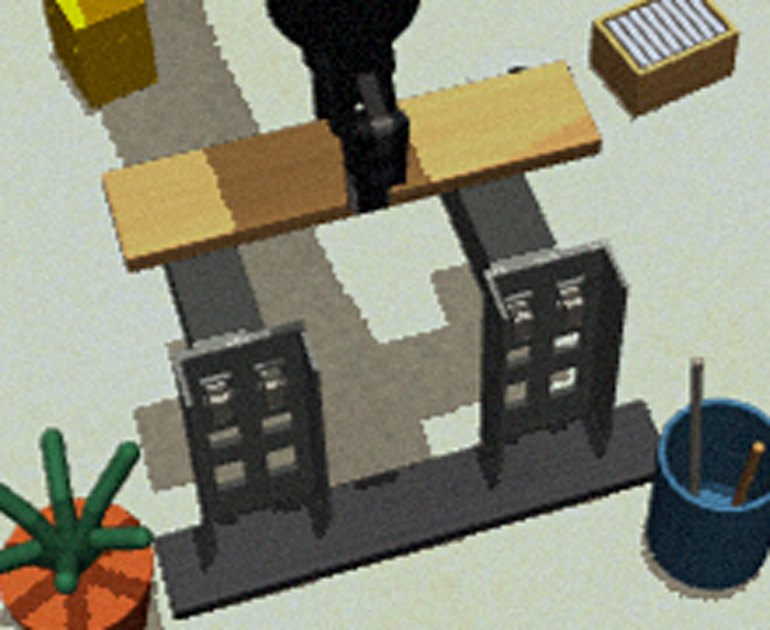

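View pics/w12.png

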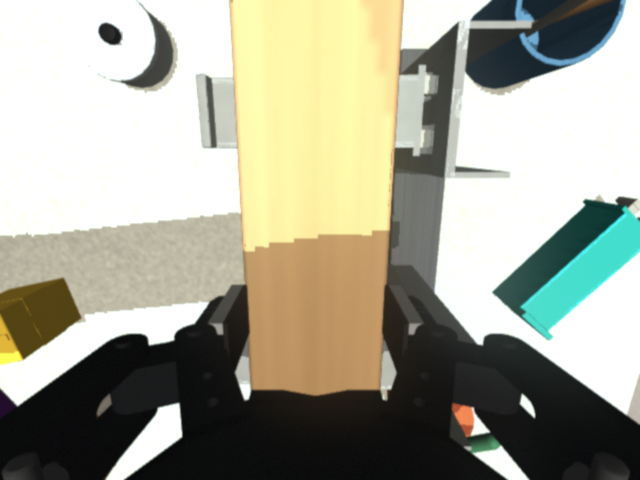

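Call:
{"name": "play_rows", "arguments": {"deltas": [[0,0,2,0,-0.1],[0,0,4,0,-0.1],[0,0,5.5,0,-0.1],[0,0,6.3,0,-0.1],[0,0,6.3,0,-0.1],[0,0,6.3,0,-0.1]]}}

```text
clock: 22.22
tcp_pos: [0.592, -0.0715, 0.1402]
tcp_rot: [0.507, -0.506, 0.493, -0.494]
force: [0.3, -0.2, -1.2]
width: 0.679
```

```bash
python3 -c "
from m import *
st()"
```

```text
t 22.23 tcp [ 0.592  -0.0715  0.1402] psi 91.48 tilt [ 9.e-04 -0.e+00 -1.e+00] F [ 0.35 -0.19 -1.19] T [ 0.03  0.   -0.03] w 0.679 q [ 0.61  0.37 -0.7   1.68  0.26  1.18 -0.12]
```

Call:
{"name": "play_rows", "arguments": {"deltas": [[0,0,0.2,0,0],[0,0,0.4,0,0],[0,0,0.5,0,0],[0,0,0.5,0,0]]}}

```text
clock: 22.72
tcp_pos: [0.5916, -0.0717, 0.1347]
tcp_rot: [0.506, -0.506, 0.493, -0.494]
force: [0.5, 0.7, -2.4]
width: 0.676
```

```bash
python3 -c "
from m import *
st()"
```

```text
t 22.73 tcp [ 0.5916 -0.0717  0.1347] psi 91.47 tilt [ 1.e-04 -1.e-04 -1.e+00] F [ 0.48  0.69 -2.38] T [-0.01  0.05 -0.02] w 0.676 q [ 0.61  0.38 -0.69  1.69  0.26  1.17 -0.13]
```

Call:
{"name": "play_rows", "arguments": {"deltas": [[0,0,0.1,0,0],[0,0,0.2,0,0],[0,0,0.2,0,0]]}}

```text
clock: 23.1
tcp_pos: [0.5916, -0.0716, 0.1343]
tcp_rot: [-0.506, 0.507, -0.493, 0.494]
force: [-8.4, -0.4, 14.1]
width: 0.673
```

```bash
python3 -c "
from m import *
st();snap('scene','s13',(200,190,420,370),3.5,1.4)"
```

```text
t 23.1 tcp [ 0.5916 -0.0716  0.1343] psi 91.48 tilt [ 4.e-04 -9.e-04 -1.e+00] F [-8.42 -0.45 14.08] T [-0.05  1.39  0.01] w 0.673 q [ 0.61  0.38 -0.69  1.69  0.26  1.17 -0.13]
```

View pics/s13.png

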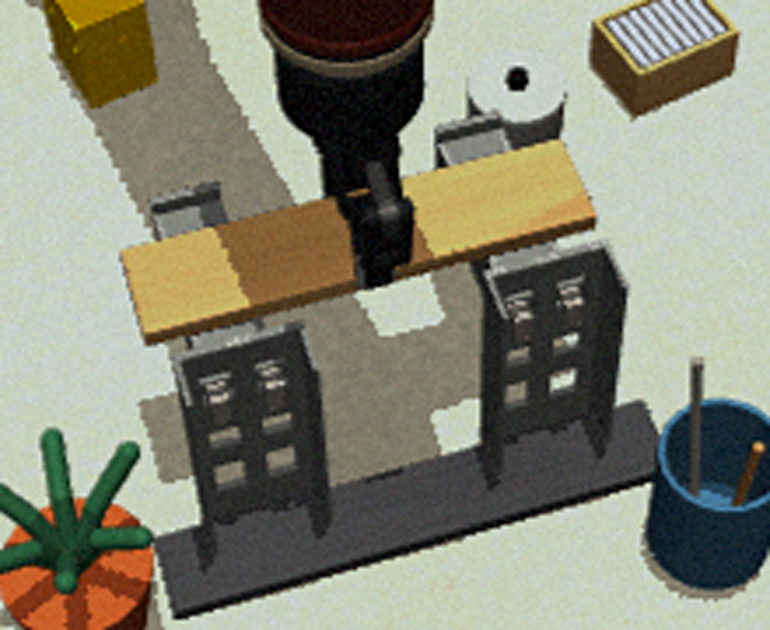

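Contact made (14 N). Release and rise.

Call:
{"name": "play_rows", "arguments": {"deltas": [[0,0,-0.15,0,0],[90,0,-0.15,0,0],[90,0,-0.15,0,0],[90,0,-0.15,0,0],[90,0,-3,0,0],[90,0,-8,0,0],[90,0,-10,0,0],[90,0,-10,0,0]]}}

```text
clock: 24.15
tcp_pos: [0.5923, -0.0716, 0.2339]
tcp_rot: [0.507, -0.506, 0.493, -0.494]
force: [0.4, 0.3, -0.2]
width: 0.899
```

```bash
python3 -c "
from m import *
st();snap('scene','s14',(200,190,420,370),3.5,1.4); snap('wrist','w14'); blobs('w14','wrist',zlo=.128,box=(.5,.7,-.25,.1),band=.01)
blobs('s14','scene',zlo=.128,box=(.5,.637,-.25,.1),band=.01)
"
```

```text
t 24.15 tcp [ 0.5923 -0.0716  0.2339] psi 91.47 tilt [ 2.4e-03 -5.0e-04 -1.0e+00] F [ 0.38  0.29 -0.17] T [-0.03  0.02 -0.04] w 0.899 q [ 0.63  0.3  -0.72  1.57  0.2   1.35 -0.08]
[370. 232.] 51632 ztop 0.2971 c [643.6 -70.5] size [36.6 27.7] ang 2.2
[220. 116.] 744 ztop 0.1365 c [525.   12.4] size [ 6.8 39.5] ang 1.9
[140. 364.] 10145 ztop 0.2993 c [539.2 -72.8] size [37.1 27.1] ang 0.9
[235. 343.] 464 ztop 0.1362 c [ 529.3 -157.9] size [ 6.6 40.9] ang 1.3
[302. 258.] 3947 ztop 0.1472 c [572.9 -71.9] size [ 98.1 260.3] ang 1.5
```

View pics/s14.png

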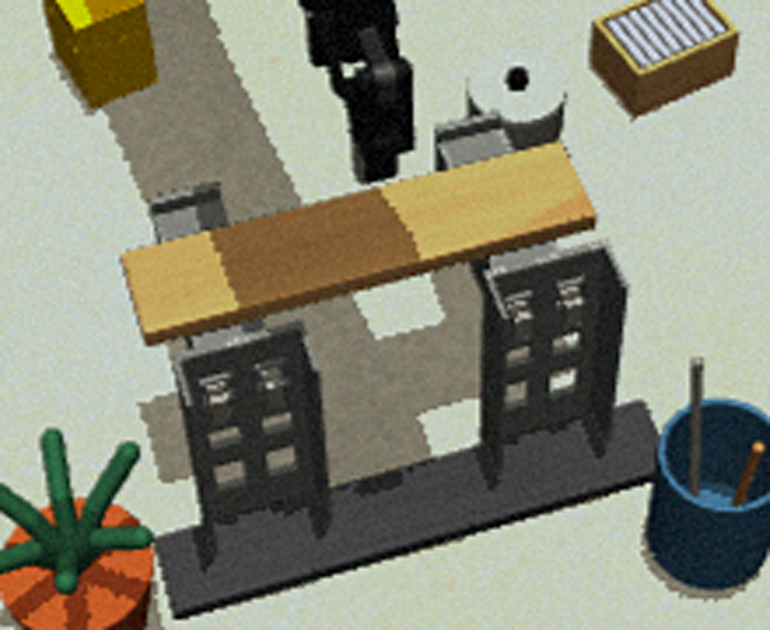

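The board lies level on both arms (top at about 0.147). The carton meant is the orange-brown one (scene (178,230), top (447,320)); the yellow one at (227,197) is the decoy. Moving above it.

```bash
python3 -c "
from m import *
go(.365,-.302,.2,76.2)"
```

```text
t 24.25 at [ 0.591  -0.0717  0.2314] psi 91.47 F [ 0.29 -0.67 -0.16] w 0.9 -> shift [ 22.44   3.17 -23.18] turn 15.27
```

Call:
{"name": "play_rows", "arguments": {"deltas": [[100,4,0,-5,0],[100,8,0,-9,3],[100,12,0,-13,8],[100,17,0,-18,12],[100,22.4,1,-23.2,15],[100,22.4,3.2,-23.2,15.3],[100,22.4,3.2,-23.2,15.3],[100,22.4,3.2,-23.2,15.3]]}}

```text
clock: 25.25
tcp_pos: [0.366, -0.3005, 0.2004]
tcp_rot: [0.437, -0.436, 0.557, -0.556]
force: [0.9, 0.6, -0.0]
width: 1.001
```

Call:
{"name": "play_rows", "arguments": {"deltas": [[100,0,0,0,0],[100,0,0,0,0]]}}

```text
clock: 25.5
tcp_pos: [0.3662, -0.301, 0.201]
tcp_rot: [-0.437, 0.437, -0.556, 0.556]
force: [0.1, 0.8, -0.2]
width: 1.003
```

```bash
python3 -c "
from m import *
st(); snap('wrist','w15'); blobs('w15','wrist',zlo=.06,box=(.2,.5,-.5,-.1),band=.01)
go(.365,-.302,.035,76.2)"
```

```text
t 25.5 tcp [ 0.3662 -0.301   0.201 ] psi 76.27 tilt [ 5.e-04 -3.e-04 -1.e+00] F [ 0.14  0.79 -0.15] T [-0.02  0.12 -0.  ] w 1.003 q [ 1.09  0.02 -0.49  1.9   0.01  1.23  0.35]
[185.  93.] 7326 ztop 0.0818 c [ 297.8 -177.1] size [64.2 50.5] ang 13.8
[314. 233.] 5014 ztop 0.0818 c [ 364.9 -302. ] size [63.9 50. ] ang 77.0
[319. 407.] 65013 ztop 0.2973 c [ 369.2 -292.6] size [ 22.8 128.1] ang 76.3
t 25.55 at [ 0.3661 -0.3011  0.201 ] psi 76.25 F [ 0.75 -0.17 -0.53] w 0.999 -> shift [ 0.11 16.6  -0.09] turn 0.05
```

View pics/w15.png

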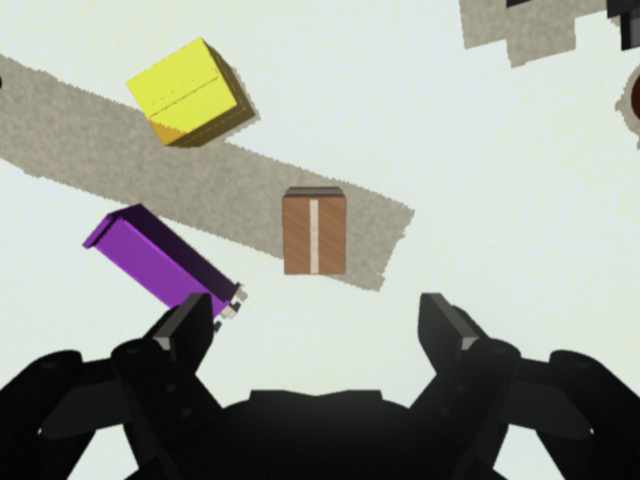

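```bash
python3 -c "
from m import *
c=C('w15'); print(pt('wrist',246,292,.035,c),pt('wrist',215,330,.035,c))
W=cloud('wrist',np.load('pics/w15.npz')['d'],c); print(W[292,240],W[300,236])
M=rot(); p=monitor.sense()['tcp_pos']; print([ (p+M[:,2]*a+M[:,0]*b).round(3) for a in (-.057,.057) for b in (-.015,.015)])"
```

```text
[ 0.28444991 -0.35193137  0.035     ] [ 0.2423495  -0.38404231  0.035     ]
[ 2.67120885e-01 -3.63295207e-01 -1.13115350e-04] [ 2.60286706e-01 -3.71111160e-01  3.26961220e-04]
[array([ 0.314, -0.273,  0.201]), array([ 0.307, -0.302,  0.201]), array([ 0.425, -0.3  ,  0.201]), array([ 0.418, -0.329,  0.201])]
```

Call:
{"name": "play_rows", "arguments": {"deltas": [[100,0.1,5,-0.1,0],[100,0.1,10,-0.1,0],[100,0.1,14,-0.1,0],[100,0.1,16.5,-0.1,0],[100,0.1,16.5,-0.1,0],[100,0.1,16.5,-0.1,0],[0,0.1,16.5,-0.1,0],[0,0.1,16.5,-0.1,0]]}}

```text
clock: 26.55
tcp_pos: [0.3646, -0.3027, 0.0365]
tcp_rot: [-0.436, 0.436, -0.556, 0.557]
force: [-0.6, -0.0, -0.8]
width: 0.606
```

Call:
{"name": "play_rows", "arguments": {"deltas": [[0,0,0,0,0],[0,0,0,0,0],[0,0,0,0,0]]}}

```text
clock: 26.92
tcp_pos: [0.3648, -0.3028, 0.0367]
tcp_rot: [-0.436, 0.436, -0.556, 0.557]
force: [-0.8, -0.3, 6.8]
width: 0.58
```

```bash
python3 -c "
from m import *
st(); go(.5915,-.0716,.26,91.4)"
```

```text
t 26.93 tcp [ 0.3648 -0.3028  0.0367] psi 76.17 tilt [ 0.0011 -0.0014 -1.    ] F [-0.75 -0.3   6.83] T [0.18 0.35 0.05] w 0.58 q [ 1.05  0.22 -0.49  2.07  0.13  0.88  0.24]
t 26.93 at [ 0.3648 -0.3028  0.0367] psi 76.17 F [-0.75 -0.3   6.83] w 0.58 -> shift [-27.85 -22.34  16.52] turn -15.23
```

Call:
{"name": "play_rows", "arguments": {"deltas": [[0,0,-5,0,0],[0,0,-10,0,0],[0,0,-16,0,0],[0,-4,-22.3,2,-3],[0,-10,-22.3,6,-6],[0,-15,-22.3,9,-10],[0,-20,-22.3,12,-15],[0,-27.8,-22.3,16.5,-15.2]]}}

```text
clock: 27.92
tcp_pos: [0.5656, -0.098, 0.2591]
tcp_rot: [0.506, -0.506, 0.494, -0.494]
force: [1.4, -0.2, -1.6]
width: 0.58
```

```bash
python3 -c "
from m import *
st(); go(.5915,-.0716,.26,91.4)"
```

```text
t 27.93 tcp [ 0.5656 -0.098   0.2591] psi 91.39 tilt [ 8.e-04 -7.e-04 -1.e+00] F [ 1.38 -0.19 -1.65] T [-0.06 -0.07  0.02] w 0.58 q [ 0.73  0.24 -0.75  1.58  0.17  1.38 -0.01]
t 27.93 at [ 0.5656 -0.098   0.2591] psi 91.39 F [ 1.38 -0.19 -1.65] w 0.58 -> shift [-2.57 -0.09  2.65] turn -0.01
```

Call:
{"name": "play_rows", "arguments": {"deltas": [[0,0,0,0,0],[0,0,0,0,0],[0,0,0,0,0]]}}

```text
clock: 28.3
tcp_pos: [0.5638, -0.1006, 0.2587]
tcp_rot: [-0.505, 0.506, -0.494, 0.495]
force: [-0.0, -0.9, -2.1]
width: 0.579
```

```bash
python3 -c "
from m import *
st(); go(.5915,-.0716,.19,91.4)"
```

```text
t 28.3 tcp [ 0.5638 -0.1006  0.2587] psi 91.25 tilt [-3.e-04 -9.e-04 -1.e+00] F [-0.   -0.86 -2.09] T [-0.03 -0.01  0.07] w 0.579 q [ 0.74  0.24 -0.75  1.59  0.17  1.38 -0.01]
t 28.3 at [ 0.5638 -0.1006  0.2587] psi 91.25 F [-0.   -0.86 -2.09] w 0.579 -> shift [-2.85  6.86  2.83] turn -0.15
```

Call:
{"name": "play_rows", "arguments": {"deltas": [[0,-2.85,0,2.83,-0.15],[0,-2.85,2,2.83,-0.15],[0,-2.85,5,2.83,-0.15],[0,-2.85,6.8,2.83,-0.15],[0,-2.85,6.8,2.83,-0.15],[0,-2.85,6.8,2.83,-0.15]]}}

```text
clock: 29.05
tcp_pos: [0.5924, -0.0702, 0.1916]
tcp_rot: [0.507, -0.506, 0.493, -0.494]
force: [0.1, -0.2, -1.2]
width: 0.579
```

```bash
python3 -c "
from m import *
st(); go(.5915,-.0716,.182,91.4); snap('scene','s16',(200,170,420,350),3.5,1.4)"
```

```text
t 29.05 tcp [ 0.5924 -0.0702  0.1916] psi 91.5 tilt [ 1.1e-03 -2.0e-04 -1.0e+00] F [ 0.06 -0.24 -1.2 ] T [-0.02 -0.    0.03] w 0.579 q [ 0.66  0.34 -0.75  1.62  0.24  1.27 -0.11]
t 29.05 at [ 0.5924 -0.0702  0.1916] psi 91.5 F [ 0.06 -0.24 -1.2 ] w 0.579 -> shift [ 0.13  0.96 -0.1 ] turn 0.1
```

View pics/s16.png

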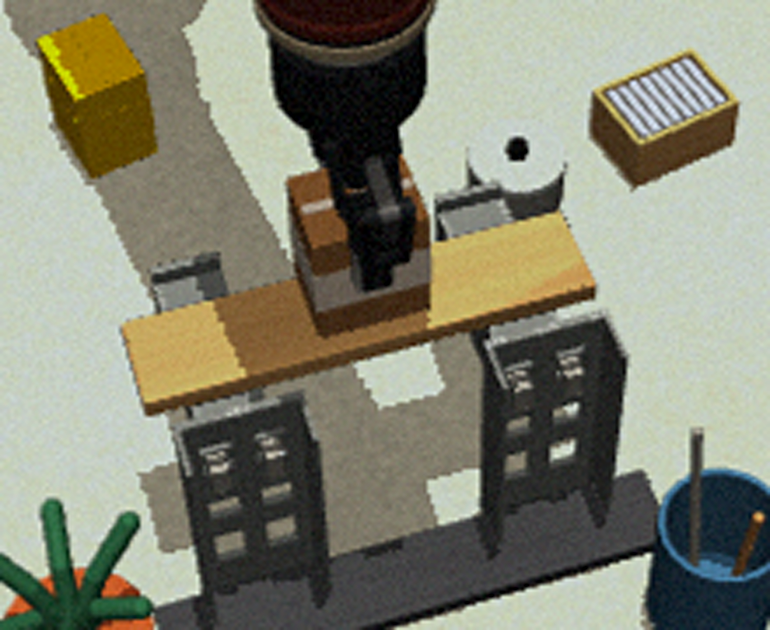

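Nearly down. I'll lower it gently until it touches.

Call:
{"name": "play_rows", "arguments": {"deltas": [[0,0,0.3,0,0],[0,0,0.6,0,0],[0,0,0.85,0,0],[0,0,0.85,0,0]]}}

```text
clock: 29.6
tcp_pos: [0.5919, -0.0699, 0.1818]
tcp_rot: [-0.507, 0.507, -0.493, 0.493]
force: [-0.2, -0.7, -1.6]
width: 0.58
```

```bash
python3 -c "
from m import *
st()"
```

```text
t 29.6 tcp [ 0.5919 -0.0699  0.1818] psi 91.53 tilt [-5.e-04  1.e-04 -1.e+00] F [-0.23 -0.69 -1.6 ] T [ 0.01  0.03 -0.02] w 0.58 q [ 0.65  0.35 -0.75  1.64  0.25  1.26 -0.12]
```

Call:
{"name": "play_rows", "arguments": {"deltas": [[0,0,0.1,0,0],[0,0,0.15,0,0],[0,0,0.15,0,0]]}}

```text
clock: 29.98
tcp_pos: [0.5921, -0.0699, 0.1806]
tcp_rot: [0.507, -0.507, 0.493, -0.493]
force: [0.6, 0.1, -0.7]
width: 0.579
```

```bash
python3 -c "
from m import *
st()"
```

```text
t 29.98 tcp [ 0.5921 -0.0699  0.1806] psi 91.53 tilt [-0.e+00  1.e-04 -1.e+00] F [ 0.59  0.13 -0.66] T [-0.   -0.   -0.02] w 0.579 q [ 0.65  0.35 -0.75  1.64  0.25  1.25 -0.12]
```

Call:
{"name": "play_rows", "arguments": {"deltas": [[0,0,0.1,0,0],[0,0,0.1,0,0]]}}

```text
clock: 30.22
tcp_pos: [0.5921, -0.0699, 0.1804]
tcp_rot: [-0.507, 0.507, -0.493, 0.493]
force: [-3.6, -0.7, 5.7]
width: 0.58
```

```bash
python3 -c "
from m import *
st()"
```

```text
t 30.23 tcp [ 0.5921 -0.0699  0.1804] psi 91.52 tilt [ 3.e-04 -4.e-04 -1.e+00] F [-3.61 -0.65  5.74] T [-0.02  0.66  0.02] w 0.58 q [ 0.65  0.35 -0.75  1.64  0.25  1.25 -0.12]
```

Contact. Open and rise.

Call:
{"name": "play_rows", "arguments": {"deltas": [[100,0,-0.05,0,0],[100,0,-0.05,0,0],[100,0,-0.05,0,0],[100,0,-0.05,0,0],[100,0,-3,0,0],[100,0,-8,0,0],[100,0,-12,0,0],[100,0,-12,0,0]]}}

```text
clock: 31.22
tcp_pos: [0.5936, -0.0695, 0.3031]
tcp_rot: [0.508, -0.506, 0.492, -0.495]
force: [-0.1, 0.2, -0.7]
width: 0.999
```

```bash
python3 -c "
from m import *
st(); snap('scene','s17',None,1,1.3); snap('wrist','w17')
blobs('s17','scene',zlo=.2,box=(.5,.637,-.25,.1),band=.01)
blobs('s17','scene',box=(.3,.72,.05,.45))"
```

```text
t 31.23 tcp [ 0.5936 -0.0695  0.3031] psi 91.54 tilt [ 5.5e-03 -8.0e-04 -1.0e+00] F [-0.13  0.24 -0.67] T [-0.02 -0.    0.02] w 0.999 q [ 0.66  0.28 -0.77  1.46  0.2   1.48 -0.08]
[302. 233.] 1027 ztop 0.2265 c [585.7 -70.2] size [55.9 64.6] ang 2.8
[389. 201.] 996 ztop 0.0461 c [407.  186.6] size [62.9 83.3] ang 12.7
[460. 216.] 1441 ztop 0.0523 c [500.8 325.2] size [86.5 88.1] ang 6.3
[351. 220.] 669 ztop 0.1448 c [585.8  53.7] size [62.9  8.4] ang 2.2
[517. 249.] 2599 ztop 0.2004 c [659.6 368.6] size [34.5 37.6] ang 56.9
[451. 293.] 490 ztop 0.0489 c [693.3 215.3] size [67.2 53.1] ang 89.8
[381. 315.] 171 ztop 0.0178 c [685.8  64.2] size [27.5 53.4] ang 69.7
```

View pics/s17.png

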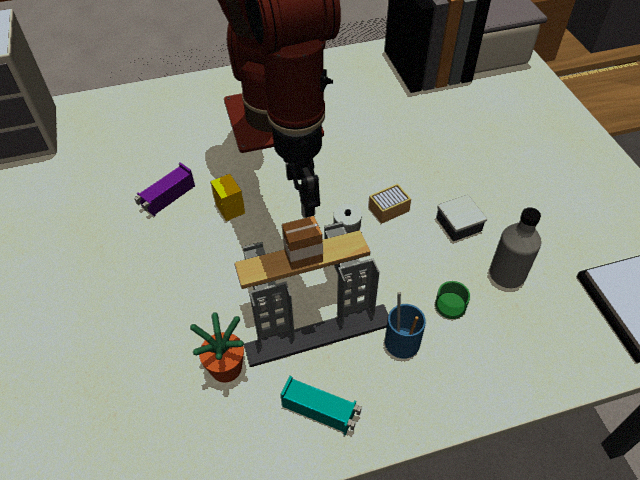

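View pics/w17.png

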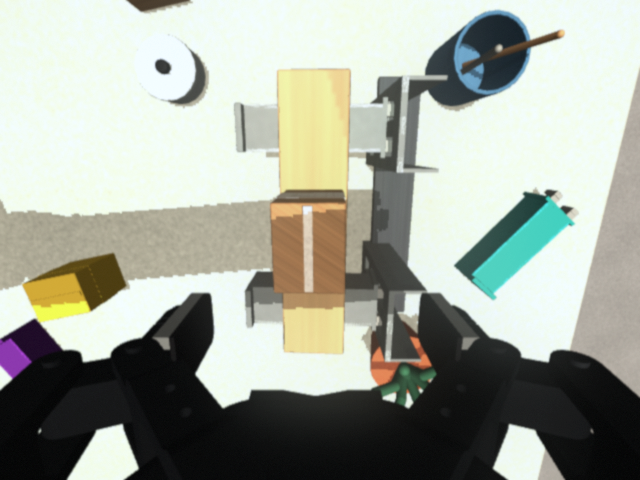

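The carton stands on the middle of the board. The tumbler has been knocked aside: it is now at scene (452,300), world (0.69, 0.215). Next is the sugar box.

```bash
python3 -c "
from m import *
go(.408,.187,.2,102.7)"
```

```text
t 31.32 at [ 0.5921 -0.0699  0.2995] psi 91.52 F [-0.9   0.36 -1.35] w 1.002 -> shift [-26.17   9.94 -17.73] turn -11.18
```

Call:
{"name": "play_rows", "arguments": {"deltas": [[100,-5,0,-4,-3],[100,-10,0,-8,-6],[100,-15,0,-12,-9],[100,-20,3,-16,-11.2],[100,-26,8,-17.7,-11.2],[100,-26.2,10,-17.7,-11.2],[100,-26.2,10,-17.7,-11.2],[100,-26.2,10,-17.7,-11.2]]}}

```text
clock: 32.33
tcp_pos: [0.4084, 0.1865, 0.1997]
tcp_rot: [-0.552, 0.552, -0.442, 0.441]
force: [0.5, -0.1, 0.2]
width: 0.998
```

Call:
{"name": "play_rows", "arguments": {"deltas": [[100,0,0,0,0],[100,0,0,0,0],[100,0,0,0,0]]}}

```text
clock: 32.7
tcp_pos: [0.4085, 0.187, 0.1999]
tcp_rot: [0.552, -0.552, 0.442, -0.442]
force: [0.5, 0.3, 0.5]
width: 1.002
```

```bash
python3 -c "
from m import *
st(); snap('wrist','w18'); blobs('w18','wrist',zlo=.03,box=(.3,.75,.03,.45),band=.008); go(.408,.187,.2,102.7)"
```

```text
t 32.7 tcp [0.4085 0.187  0.1999] psi 102.69 tilt [ 6.e-04  1.e-04 -1.e+00] F [0.48 0.25 0.49] T [-0.03 -0.05 -0.02] w 1.002 q [ 0.56 -0.02 -1.05  1.93 -0.02  1.22 -0.26]
[466.  81.] 11971 ztop 0.0496 c [501.2 327.2] size [83.4 83.3] ang 6.7
[627.  85.] 2073 ztop 0.0554 c [628.9 354.4] size [10.6 51.1] ang 25.4
[316. 229.] 4397 ztop 0.0431 c [408.4 187.4] size [58.2 80.1] ang 12.8
[316. 190.] 456 ztop 0.0425 c [401.7 216.6] size [45.   6.3] ang 12.7
[316. 200.] 414 ztop 0.0425 c [403.6 208.7] size [45.3  5.8] ang 12.7
[610. 260.] 1657 ztop 0.047 c [690.7 212. ] size [43.1 65.9] ang 26.3
[330. 409.] 69406 ztop 0.2969 c [406.7 197.5] size [123.   19.7] ang 12.6
[310. 332.] 3241 ztop 0.0459 c [427.3  77. ] size [64.5 65.2] ang 11.3
t 32.75 at [0.4084 0.1871 0.1999] psi 102.69 F [ 0.61 -0.65 -0.11] w 0.999 -> shift [-0.   -0.01 -0.04] turn -0.01
```

View pics/w18.png

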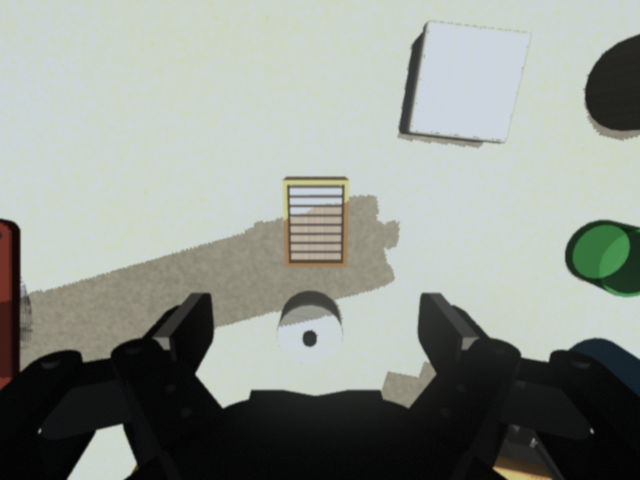

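Call:
{"name": "play_rows", "arguments": {"deltas": [[100,0,5,0,0],[100,0,10,0,0],[100,0,15,0,0],[100,0,18.7,0,0],[100,0,18.7,0,0],[100,0,18.7,0,0],[0,0,18.7,0,0],[0,0,18.7,0,0]]}}

```text
clock: 33.75
tcp_pos: [0.4094, 0.1874, 0.0142]
tcp_rot: [0.553, -0.552, 0.441, -0.442]
force: [-1.8, -1.4, 7.4]
width: 0.669
```

Call:
{"name": "play_rows", "arguments": {"deltas": [[0,0,0,0,0],[0,0,0,0,0],[0,0,0,0,0]]}}

```text
clock: 34.12
tcp_pos: [0.4094, 0.1874, 0.0142]
tcp_rot: [0.553, -0.552, 0.441, -0.442]
force: [-2.4, -2.0, 11.5]
width: 0.666
```

```bash
python3 -c "
from m import *
st(); go(.389,.314,.10,96.7)"
```

```text
t 34.12 tcp [0.4094 0.1874 0.0142] psi 102.7 tilt [ 2.5e-03 -4.0e-04 -1.0e+00] F [-2.45 -2.04 11.51] T [-0.41  0.5  -0.01] w 0.666 q [ 0.38  0.33 -0.99  2.12  0.37  0.87 -0.61]
t 34.12 at [0.4094 0.1874 0.0142] psi 102.7 F [-2.45 -2.04 11.51] w 0.666 -> shift [-12.79  -8.59   0.82] turn 6.0
```

Call:
{"name": "play_rows", "arguments": {"deltas": [[0,0,-4,0,0],[0,0,-8,0,0],[0,-5,-8.5,0.4,3],[0,-10,-8.5,0.8,6],[0,-12.8,-8.5,0.8,6],[0,-12.8,-8.5,0.8,6],[0,-12.8,-8.5,0.8,6],[0,-12.8,-8.5,0.8,6]]}}

```text
clock: 35.12
tcp_pos: [0.3884, 0.3126, 0.0977]
tcp_rot: [-0.528, 0.528, -0.47, 0.471]
force: [0.6, -0.2, -1.6]
width: 0.667
```

```bash
python3 -c "
from m import *
st(); go(.389,.314,.0145,96.7)"
```

```text
t 35.12 tcp [0.3884 0.3126 0.0977] psi 96.62 tilt [ 5.e-04 -8.e-04 -1.e+00] F [ 0.58 -0.23 -1.55] T [-0.02 -0.03  0.03] w 0.667 q [ 0.19  0.32 -1.08  1.94  0.32  1.07 -0.91]
t 35.12 at [0.3884 0.3126 0.0977] psi 96.62 F [ 0.58 -0.23 -1.55] w 0.667 -> shift [-0.14  8.32  0.07] turn -0.08
```

Call:
{"name": "play_rows", "arguments": {"deltas": [[0,-0.1,4,0,0],[0,-0.1,7,0,0],[0,-0.1,8,0,0],[0,-0.1,8.2,0,0],[0,-0.1,8.2,0,0],[0,-0.1,8.2,0,0]]}}

```text
clock: 35.88
tcp_pos: [0.3883, 0.3152, 0.0166]
tcp_rot: [0.529, -0.528, 0.47, -0.47]
force: [-0.2, -0.0, -1.9]
width: 0.667
```

```bash
python3 -c "
from m import *
st()"
```

```text
t 35.88 tcp [0.3883 0.3152 0.0166] psi 96.71 tilt [ 1.4e-03  7.0e-04 -1.0e+00] F [-0.21 -0.05 -1.93] T [-0.   -0.01 -0.03] w 0.667 q [ 0.08  0.44 -0.98  2.01  0.46  0.93 -1.03]
```

Call:
{"name": "play_rows", "arguments": {"deltas": [[0,0,0.15,0,0],[0,0,0.25,0,0],[0,0,0.25,0,0],[85,0,0.2,0,0],[85,0,0.2,0,0],[85,0,0.2,0,0],[85,0,-5,0,0],[85,0,-10,0,0]]}}

```text
clock: 36.88
tcp_pos: [0.3871, 0.3149, 0.1166]
tcp_rot: [-0.528, 0.529, -0.47, 0.469]
force: [0.6, 0.6, 0.1]
width: 0.848
```

```bash
python3 -c "
from m import *
st(); go(.4273,.0765,.2,96.7)"
```

```text
t 36.88 tcp [0.3871 0.3149 0.1166] psi 96.76 tilt [-0.0015  0.     -1.    ] F [0.59 0.59 0.1 ] T [-0.02 -0.04 -0.06] w 0.848 q [ 0.21  0.29 -1.1   1.92  0.29  1.1  -0.89]
t 36.88 at [0.3871 0.3149 0.1166] psi 96.76 F [0.59 0.59 0.1 ] w 0.848 -> shift [24.15 -8.35  1.17] turn 0.06
```

Call:
{"name": "play_rows", "arguments": {"deltas": [[100,6,-5,1.2,0],[100,12,-8,1.2,0],[100,18,-8,1.2,0],[100,24,-8,1.2,0],[100,24.15,-8,1.2,0],[100,24.15,-8,1.2,0],[100,24.15,-8,1.2,0]]}}

```text
clock: 37.75
tcp_pos: [0.4277, 0.0784, 0.1956]
tcp_rot: [0.529, -0.529, 0.469, -0.469]
force: [-0.8, -0.2, 0.3]
width: 1.001
```

```bash
python3 -c "
from m import *
st(); snap('wrist','w19'); blobs('w19','wrist',zlo=.03,box=(.3,.75,.03,.45),band=.008); go(.4273,.0765,.012,96.7)"
```

```text
t 37.75 tcp [0.4277 0.0784 0.1956] psi 96.88 tilt [-2.e-04  7.e-04 -1.e+00] F [-0.79 -0.21  0.28] T [-0.    0.05  0.06] w 1.001 q [ 0.78 -0.07 -1.    1.97 -0.06  1.21 -0.08]
[631. 107.] 1055 ztop 0.0463 c [674.  207.4] size [ 9.8 44. ] ang 19.1
[315. 226.] 4116 ztop 0.0433 c [427.3  77.2] size [64.7 65.1] ang 7.2
[632. 260.] 767 ztop 0.0465 c [722.9  77.5] size [ 9.7 46.2] ang 19.3
[345. 401.] 78664 ztop 0.2956 c [426.1  90.7] size [119.2  16.2] ang 6.8
t 37.8 at [0.4276 0.0784 0.1955] psi 96.91 F [ 0.02  0.14 -0.28] w 1.003 -> shift [ 0.2  18.35 -0.06] turn 0.21
```

View pics/w19.png

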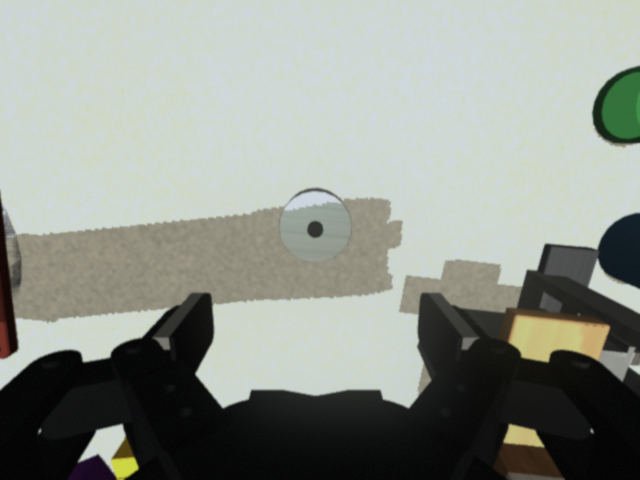

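Call:
{"name": "play_rows", "arguments": {"deltas": [[100,0.15,5,-0.05,0.2],[100,0.15,10,-0.05,0.2],[100,0.15,15,-0.05,0.2],[100,0.15,18.3,-0.05,0.2],[100,0.15,18.3,-0.05,0.2],[100,0.15,18.3,-0.05,0.2],[0,0.15,18.3,-0.05,0.2],[0,0.15,18.3,-0.05,0.2]]}}

```text
clock: 38.8
tcp_pos: [0.4287, 0.0751, 0.0145]
tcp_rot: [0.528, -0.527, 0.47, -0.472]
force: [-5.6, -0.3, 16.8]
width: 0.746
```

Call:
{"name": "play_rows", "arguments": {"deltas": [[0,0,0,0,0],[0,0,0,0,0],[0,0,0,0,0]]}}

```text
clock: 39.17
tcp_pos: [0.4287, 0.0751, 0.0145]
tcp_rot: [0.528, -0.527, 0.47, -0.472]
force: [-4.6, 0.2, 16.7]
width: 0.746
```

```bash
python3 -c "
from m import *
st(); go(.5144,.215,.10,96.7)"
```

```text
t 39.17 tcp [0.4287 0.0751 0.0145] psi 96.51 tilt [ 0.0023 -0.0011 -1.    ] F [-4.59  0.17 16.72] T [0.04 1.27 0.06] w 0.746 q [ 0.63  0.28 -0.98  2.15  0.32  0.85 -0.43]
t 39.17 at [0.4287 0.0751 0.0145] psi 96.51 F [-4.59  0.17 16.72] w 0.746 -> shift [-12.92  -8.54  10.12] turn -0.19
```

Call:
{"name": "play_rows", "arguments": {"deltas": [[0,0,-4,0,0],[0,0,-8,0,0],[0,-4,-8.5,3,0],[0,-8,-8.5,6,0],[0,-12.9,-8.5,10,0],[0,-12.9,-8.5,10.1,0],[0,-12.9,-8.5,10.1,0],[0,-12.9,-8.5,10.1,0]]}}

```text
clock: 40.17
tcp_pos: [0.5133, 0.2129, 0.0979]
tcp_rot: [-0.527, 0.527, -0.471, 0.472]
force: [-0.0, -0.5, -2.5]
width: 0.744
```

```bash
python3 -c "
from m import *
st(); go(.5144,.215,.0145,96.7)"
```

```text
t 40.17 tcp [0.5133 0.2129 0.0979] psi 96.42 tilt [ 6.0e-04 -1.3e-03 -1.0e+00] F [-0.   -0.53 -2.45] T [ 0.01  0.04 -0.04] w 0.744 q [ 0.36  0.44 -1.01  1.81  0.41  1.12 -0.68]
t 40.17 at [0.5133 0.2129 0.0979] psi 96.42 F [-0.   -0.53 -2.45] w 0.744 -> shift [-0.21  8.34  0.13] turn -0.28
```

Call:
{"name": "play_rows", "arguments": {"deltas": [[0,-0.15,4,0.1,0],[0,-0.15,7,0.1,0],[0,-0.15,8.2,0.1,0],[0,-0.15,8.4,0.1,0],[0,-0.15,8.4,0.1,0],[0,-0.15,8.4,0.1,0]]}}

```text
clock: 40.92
tcp_pos: [0.5147, 0.2157, 0.0146]
tcp_rot: [0.528, -0.527, 0.471, -0.471]
force: [-1.7, -2.2, 3.2]
width: 0.746
```

```bash
python3 -c "
from m import *
st()"
```

```text
t 40.92 tcp [0.5147 0.2157 0.0146] psi 96.47 tilt [ 1.4e-03 -1.0e-04 -1.0e+00] F [-1.66 -2.22  3.21] T [-0.39  0.57  0.07] w 0.746 q [ 0.28  0.55 -0.93  1.87  0.53  0.99 -0.77]
```

Touching the counter. Release, rise, then go above the tumbler.

Call:
{"name": "play_rows", "arguments": {"deltas": [[100,0,0,0,0],[100,0,0,0,0],[100,0,0,0,0],[100,0,0,0,0],[100,0,-5,0,0],[100,0,-10,0,0],[100,0,-16,0,0],[100,0,-18,0,0]]}}

```text
clock: 41.92
tcp_pos: [0.5152, 0.2173, 0.1972]
tcp_rot: [0.529, -0.526, 0.47, -0.472]
force: [0.4, 0.6, -0.5]
width: 1.002
```

```bash
python3 -c "
from m import *
st(); snap('scene','s20'); blobs('s20','scene',box=(.3,.75,.05,.45)); snap('wrist','w20'); blobs('w20','wrist',zlo=.03,box=(.3,.75,.03,.45),band=.008)
go(.69,.214,.2,96.7)"
```

```text
t 41.92 tcp [0.5152 0.2173 0.1972] psi 96.54 tilt [ 0.0045  0.0014 -1.    ] F [ 0.41  0.63 -0.5 ] T [ 0.06  0.01 -0.03] w 1.002 q [ 0.42  0.34 -1.08  1.7   0.31  1.29 -0.61]
[433. 170.] 1678 ztop 0.2958 c [515.7 205.9] size [143.8  26.6] ang 15.0
[460. 216.] 1446 ztop 0.0521 c [500.1 325.8] size [86.2 86. ] ang 6.1
[517. 249.] 2603 ztop 0.2004 c [659.2 368.9] size [34.7 38. ] ang 50.2
[418. 232.] 722 ztop 0.0461 c [513.8 215.3] size [64.9 67.9] ang 26.6
[452. 298.] 725 ztop 0.0487 c [699.9 215.3] size [64.9 66.3] ang 33.6
[399. 316.] 942 ztop 0.1195 c [733.7  74.2] size [5.1 5.1] ang 68.0
[552.  53.] 16851 ztop 0.155 c [649.4 354. ] size [13.9 39.4] ang 48.0
[313.  88.] 11562 ztop 0.0496 c [501.7 327.3] size [83.2 82.4] ang 6.7
[172.  86.] 7609 ztop 0.043 c [387.4 315.1] size [59.3 79.5] ang 6.7
[314. 223.] 4072 ztop 0.044 c [514.8 217.8] size [65.1 64.6] ang 8.4
[518. 247.] 2303 ztop 0.0471 c [700.9 217. ] size [65.1 65.4] ang 62.0
[320. 409.] 69167 ztop 0.297 c [514. 229.] size [120.8  17.4] ang 6.2
t 42.02 at [0.515  0.2167 0.1956] psi 96.51 F [-0.37 -0.4  -0.76] w 1.003 -> shift [ 2.26 -0.38 17.36] turn -0.19
```

View pics/w20.png

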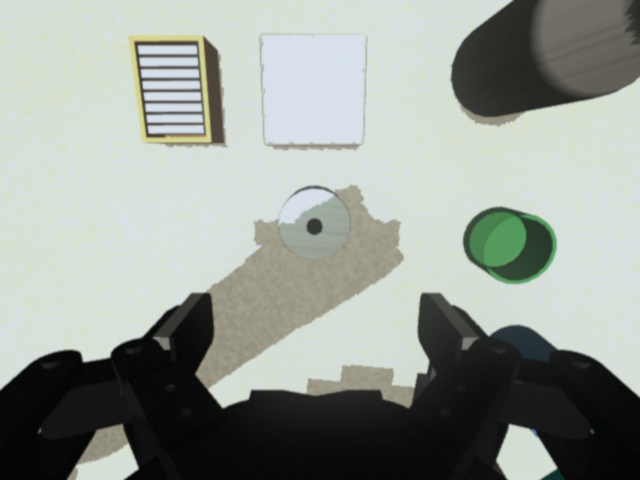

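View pics/s20.png

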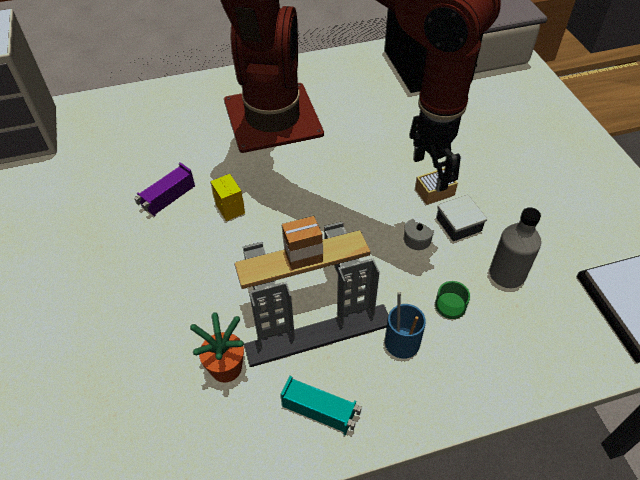

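```bash
python3 -c "
from m import *
go(.7005,.217,.2,96.7)"
```

```text
t 42.02 at [0.515  0.2167 0.1956] psi 96.51 F [-0.37 -0.4  -0.76] w 1.003 -> shift [ 2.08 -0.37 18.43] turn -0.19
```

Call:
{"name": "play_rows", "arguments": {"deltas": [[100,0.7,0,6,0],[100,1.4,0,12,0],[100,2.1,0,18.4,0],[100,2.1,0,18.4,0],[100,2.1,0,18.4,0],[100,2.1,0,18.4,0],[100,2.1,0,18.4,0]]}}

```text
clock: 42.9
tcp_pos: [0.6986, 0.2163, 0.1943]
tcp_rot: [0.528, -0.528, 0.47, -0.471]
force: [-0.1, 0.5, 0.0]
width: 0.995
```

```bash
python3 -c "
from m import *
st(); snap('wrist','w21'); blobs('w21','wrist',zlo=.03,box=(.6,.85,.03,.45),band=.008); go(.7005,.217,.014,96.7)"
```

```text
t 42.9 tcp [0.6986 0.2163 0.1943] psi 96.57 tilt [ 9.e-04 -6.e-04 -1.e+00] F [-0.12  0.52  0.01] T [ 0.02 -0.01 -0.02] w 0.995 q [ 0.19  0.69 -0.92  1.24  0.53  1.46 -0.56]
[287.  35.] 8274 ztop 0.146 c [664.1 344.6] size [51.2 13.1] ang 6.4
[319. 228.] 1467 ztop 0.0473 c [701.5 216.8] size [64.8 65.2] ang 8.3
[321. 408.] 75303 ztop 0.2945 c [697.1 228.9] size [119.   16.1] ang 6.6
t 42.95 at [0.6987 0.2162 0.1943] psi 96.55 F [-0.28  0.26 -1.4 ] w 1.0 -> shift [-0.08 18.03  0.17] turn -0.15
```

View pics/w21.png

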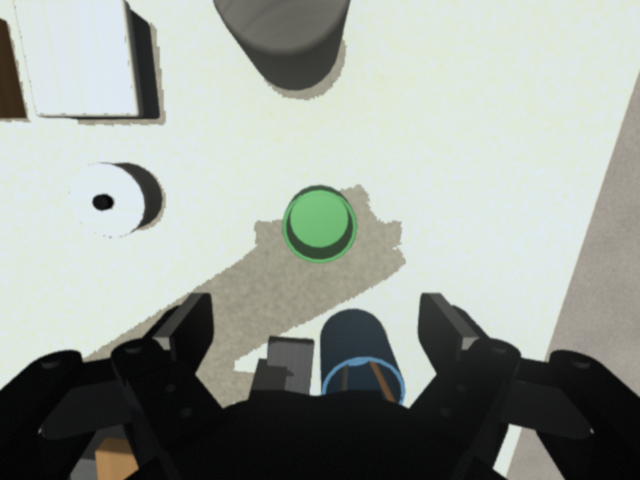

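```bash
python3 -c "
from m import *
W=cloud('wrist',np.load('pics/w21.npz')['d'],C('w21'))
m=(W[...,2]>.03)&(W[...,2]<.17)&(W[...,0]>.67)&(W[...,0]<.85)&(W[...,1]>.0)&(W[...,1]<.175)
Q=W[m]; print(len(Q), 'ymax',np.percentile(Q[:,1],99.5),'x',np.percentile(Q[:,0],[1,99]),'z',Q[:,2].max())
m=(W[...,2]>.03)&(W[...,2]<.25)&(W[...,0]>.6)&(W[...,0]<.75)&(W[...,1]>.28)
print('flask ymin',np.nanmin(W[m][:,1]),np.percentile(W[m][:,0],[1,99]))"
```

```text
4721 ymax 0.12364808638625563 x [0.67347198 0.78710863] z 0.10549656307687988
flask ymin 0.32940127944976694 [0.63188671 0.69903787]
```

Call:
{"name": "play_rows", "arguments": {"deltas": [[100,-0.05,5,0.2,0],[100,-0.05,10,0.2,0],[100,-0.05,15,0.2,0],[100,-0.05,18,0.2,0],[100,-0.05,18,0.2,0],[100,-0.05,18,0.2,0],[0,-0.05,18,0.2,0],[0,-0.05,18,0.2,0]]}}

```text
clock: 43.95
tcp_pos: [0.7023, 0.2175, 0.0164]
tcp_rot: [0.529, -0.527, 0.47, -0.471]
force: [-1.2, -1.9, 8.0]
width: 0.758
```

Call:
{"name": "play_rows", "arguments": {"deltas": [[0,0,0,0,0],[0,0,0,0,0],[0,0,0,0,0]]}}

```text
clock: 44.32
tcp_pos: [0.7023, 0.2175, 0.0165]
tcp_rot: [0.529, -0.527, 0.47, -0.471]
force: [-2.4, -1.7, 8.3]
width: 0.757
```

```bash
python3 -c "
from m import *
st(); go(.488,.4395,.10,96.7); go(.488,.4395,.32,96.7)"
```

```text
t 44.33 tcp [0.7023 0.2175 0.0165] psi 96.51 tilt [ 3.e-03  9.e-04 -1.e+00] F [-2.43 -1.72  8.28] T [-0.21  0.52 -0.01] w 0.757 q [ 0.17  0.83 -0.85  1.4   0.64  1.19 -0.63]
t 44.33 at [0.7023 0.2175 0.0165] psi 96.51 F [-2.43 -1.72  8.28] w 0.757 -> shift [-24.49  -8.4  -18.75] turn -0.19
t 44.33 at [0.7023 0.2175 0.0165] psi 96.51 F [-2.43 -1.72  8.28] w 0.757 -> shift [-24.5  -30.4  -18.68] turn -0.19
```

Call:
{"name": "play_rows", "arguments": {"deltas": [[0,0,-5,0,0],[0,0,-10,0,0],[0,0,-14,-1,0],[0,-0.7,-14,-6.5,0],[0,-1.4,-14,-12.5,0],[0,-2.1,-14,-18.6,0],[0,-3,-14,-18.6,0],[0,-5,-14,-18.7,0]]}}

```text
clock: 45.32
tcp_pos: [0.5103, 0.2444, 0.1546]
tcp_rot: [0.527, -0.527, 0.47, -0.472]
force: [1.1, 1.3, -2.2]
width: 0.752
```

```bash
python3 -c "
from m import *
st(); go(.488,.4395,.10,96.7)"
```

```text
t 45.33 tcp [0.5103 0.2444 0.1546] psi 96.42 tilt [ 0.0026 -0.0018 -1.    ] F [ 1.14  1.28 -2.19] T [ 0.02 -0.02  0.02] w 0.752 q [ 0.35  0.41 -1.07  1.73  0.38  1.23 -0.71]
t 45.33 at [0.5103 0.2444 0.1546] psi 96.42 F [ 1.14  1.28 -2.19] w 0.752 -> shift [-19.65   5.42  -0.05] turn -0.28
```

Call:
{"name": "play_rows", "arguments": {"deltas": [[0,-4,0,0,0],[0,-9,0,0,0],[0,-14,0,0,0],[0,-17.5,0,0,0],[0,-17.5,3,0,0],[0,-17.5,5,0,0],[0,-17.5,5,0,0],[0,-17.5,5,0,0]]}}

```text
clock: 46.32
tcp_pos: [0.4905, 0.4191, 0.1046]
tcp_rot: [0.528, -0.527, 0.471, -0.471]
force: [0.6, 0.1, -1.1]
width: 0.752
```

```bash
python3 -c "
from m import *
st(); go(.488,.4395,.0165,96.7)"
```

```text
t 46.33 tcp [0.4905 0.4191 0.1046] psi 96.47 tilt [ 8.e-04  7.e-04 -1.e+00] F [ 0.61  0.11 -1.15] T [ 0.02 -0.01 -0.01] w 0.752 q [-0.07  0.62 -0.98  1.59  0.54  1.23 -1.04]
t 46.33 at [0.4905 0.4191 0.1046] psi 96.47 F [ 0.61  0.11 -1.15] w 0.752 -> shift [-2.05  8.81 -0.03] turn -0.23
```

Call:
{"name": "play_rows", "arguments": {"deltas": [[0,-2,0,0,0],[0,-2,4,0,0],[0,-2,7,0,0],[0,-2,8.4,0,0],[0,-2,8.7,0,0],[0,-2,8.7,0,0],[0,-2,8.7,0,0]]}}

```text
clock: 47.2
tcp_pos: [0.4881, 0.4397, 0.0179]
tcp_rot: [0.528, -0.527, 0.471, -0.471]
force: [-0.7, 0.7, -1.1]
width: 0.762
```

```bash
python3 -c "
from m import *
st()"
```

```text
t 47.2 tcp [0.4881 0.4397 0.0179] psi 96.52 tilt [ 0.0013  0.0012 -1.    ] F [-0.67  0.69 -1.07] T [ 0.02 -0.01  0.05] w 0.762 q [-0.15  0.72 -0.91  1.62  0.62  1.12 -1.11]
```

Call:
{"name": "play_rows", "arguments": {"deltas": [[0,0,0.15,0,0],[0,0,0.15,0,0],[100,0,0.1,0,0],[100,0,0.1,0,0],[100,0,0.1,0,0],[100,0,0.1,0,0],[100,0,-5,0,0],[100,0,-10,0,0]]}}

```text
clock: 48.2
tcp_pos: [0.4872, 0.4389, 0.1175]
tcp_rot: [-0.527, 0.528, -0.471, 0.47]
force: [0.5, 0.5, 1.1]
width: 1.001
```

```bash
python3 -c "
from m import *
st(); go(.45,.2,.33,96)"
```

```text
t 48.2 tcp [0.4872 0.4389 0.1175] psi 96.54 tilt [-1.1e-03 -4.0e-04 -1.0e+00] F [0.49 0.5  1.13] T [-0.02 -0.11 -0.02] w 1.001 q [-0.11  0.62 -0.98  1.54  0.53  1.27 -1.05]
t 48.2 at [0.4872 0.4389 0.1175] psi 96.54 F [0.49 0.5  1.13] w 1.001 -> shift [ 23.32 -21.24  -6.44] turn 0.54
```

Call:
{"name": "play_rows", "arguments": {"deltas": [[100,0,-6,0,0],[100,0,-12,0,0],[100,5,-18,-2,0],[100,10,-21,-4,0],[100,16,-21,-5,0],[100,22,-21,-6.4,0],[100,23.3,-21,-6.4,0],[100,23.3,-21,-6.4,0]]}}

```text
clock: 49.2
tcp_pos: [0.451, 0.1976, 0.3267]
tcp_rot: [-0.526, 0.527, -0.471, 0.473]
force: [-0.4, 0.9, 0.5]
width: 1.0
```

Call:
{"name": "play_rows", "arguments": {"deltas": [[100,0,0,0,0],[100,0,0,0,0],[100,0,0,0,0]]}}

```text
clock: 49.58
tcp_pos: [0.4501, 0.2016, 0.3265]
tcp_rot: [0.528, -0.528, 0.47, -0.47]
force: [0.1, 0.1, -0.4]
width: 1.004
```

```bash
cat > chk.py <<'E'
from m import *
st(); snap('wrist','w22'); blobs('w22','wrist',zlo=.03,box=(.3,.75,.03,.6),band=.008)
snap('scene','s22',None,1,1.3); blobs('s22','scene',box=(.3,.72,.05,.55)); blobs('s22','scene',zlo=.2,box=(.5,.637,-.25,.1),band=.01)
snap('top','t22',None,1,1.3)
C=np.array([.5013,.3272]); a=np.radians(6.7); xc=np.array([np.cos(a),np.sin(a)]); yc=np.array([-xc[1],xc[0]])
E
python3 chk.py
```

```text
t 49.58 tcp [0.4501 0.2016 0.3265] psi 96.66 tilt [-6.e-04  8.e-04 -1.e+00] F [ 0.1   0.09 -0.44] T [0.   0.03 0.04] w 1.004 q [ 0.62  0.05 -1.15  1.64  0.04  1.49 -0.41]
[371.  17.] 572 ztop 0.0474 c [489. 418.] size [62.4 24.8] ang 4.9
[556.  65.] 11502 ztop 0.2003 c [652.9 365.6] size [19.7 35.4] ang 25.9
[373. 101.] 5511 ztop 0.0497 c [501.7 327.3] size [83.2 82.2] ang 6.8
[274.  99.] 3211 ztop 0.0432 c [387.6 315.1] size [58.3 79.8] ang 6.8
[368. 196.] 2143 ztop 0.0429 c [514.7 217.8] size [64.7 65. ] ang 53.2
[522. 313.] 2030 ztop 0.1001 c [734.5  84.3] size [ 6.6 55.2] ang 10.9
[397. 364.] 2053 ztop 0.1434 c [561.3  44.7] size [80.4 30. ] ang 1.3
[436. 184.] 951 ztop 0.0455 c [385.4 314. ] size [65.8 83.9] ang 5.2
[501. 202.] 644 ztop 0.0482 c [485.  438.6] size [65.  70.1] ang 66.6
[461. 216.] 1447 ztop 0.0524 c [499.9 325.6] size [86.2 86.4] ang 4.6
[517. 249.] 2603 ztop 0.2003 c [659.8 368.7] size [34.9 37. ] ang 20.2
[418. 232.] 720 ztop 0.0464 c [513.3 216.1] size [63.2 65.4] ang 34.5
[381. 315.] 185 ztop 0.0175 c [687.1  64.9] size [29.5 51. ] ang 89.5
[301. 233.] 1021 ztop 0.2265 c [586.3 -70.4] size [54.  64.5] ang 2.8
```

View pics/w22.png

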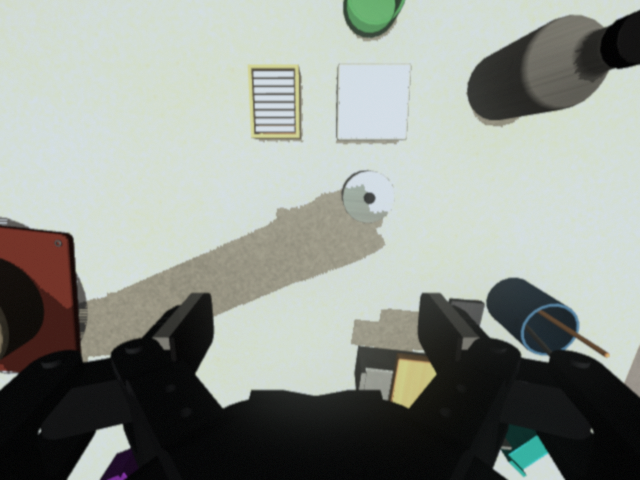

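View pics/s22.png

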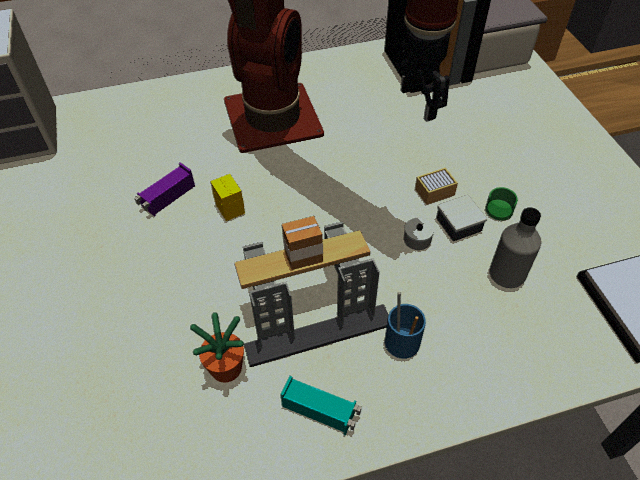

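Run:
```python
from m import *
p=cv2.imread('pics/s22_full.png')[210:360,225:400]; cv2.imwrite('pics/s22c.png',np.clip(cv2.resize(p,None,fx=4,fy=4,interpolation=cv2.INTER_CUBIC)*1.6,0,255).astype(np.uint8))
k=np.load('pics/t22.npz'); W=cloud('top',k['d'])
m=(W[...,2]>.125)&(W[...,2]<.155)&(W[...,0]>.5)&(W[...,0]<.65)&(W[...,1]>-.25)&(W[...,1]<.08)
Q=W[m]; B=Q[(Q[:,0]>.566)&(Q[:,0]<.62)]; B=B[(B[:,2]>.138)]
A=np.c_[B[:,:2],np.ones(len(B))]; print(len(B),'plane',np.linalg.lstsq(A,B[:,2],rcond=None)[0],'z',np.median(B[:,2]),'y',B[:,1].min(),B[:,1].max())
C0=W[(W[...,2]>.215)&(W[...,2]<.24)&(W[...,0]>.5)&(W[...,0]<.66)&(np.abs(W[...,1]+.07)<.06)]
print('carton',cv2.minAreaRect((C0[:,:2]*1000).astype(np.float32)) if len(C0) else None)
```

```text
2543 plane [4.24526460e-02 4.70349098e-05 1.17667149e-01] z 0.14276306200926214 y -0.20014068104298458 0.05957042333725636
carton ((588.0263671875, -69.94038391113281), (49.438072204589844, 63.09840393066406), 1.682905912399292)
```

View pics/s22c.png

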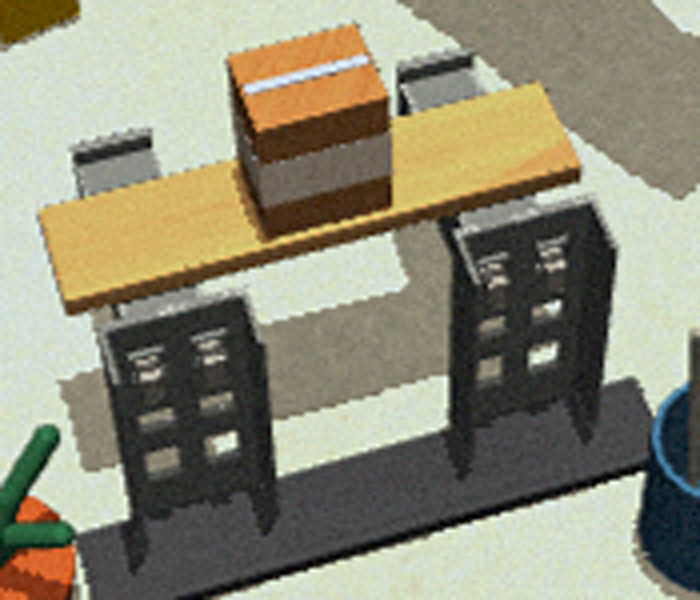

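Everything checks out: the hooks are in the top rows, the board slopes by 0.04 rad only, and the carton is centred on it. Handing in.

```bash
python3 -c "
from bench import job; print(job.hand_in())"
```

```text
the job is handed in; nothing more can be done
None
```

I put the shelf up, laid out all three tea things, and handed the job in at about 50 s of robot time; no verdict was reported.

**Shelf:** I hooked one grey arm into the top slots of each upright and pressed it home. The undersides read about 85.5 mm over the counter, where 86 is fully home. The board lies across both arms, its top at about 0.143 m, with a front-to-back slope of about 0.04 rad from the arms' droop. The orange carton stands upright on it, within a few mm of the middle.

**Tea things (last camera check, in the caddy's frame):**

| Thing | Along caddy x (mm) | Along caddy y (mm) | Clear gap (mm) |
|---|---|---|---|
| Tumbler | −2 | +114 | about 41 |
| Sugar box | −115 | +1 | about 45 |
| Tin | 0 | −110 | about 37 |

- **Sugar box:** its long side is parallel to the caddy's front.
- **Tumbler:** it was knocked about 4 cm aside during the run. I measured it again before grasping it.
- **Plant, flask and spoon pot:** I did not touch them.

No check failed. The scene and top cameras disagreed with each other by about 2–3 mm, so I did the hook fits with the wrist camera.

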